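# Roll a spindle keyway-up and lock it in the leaf drilling jig

### The arm

A 7-joint arm with a two-finger parallel gripper is mounted at the origin on a cart in front of the work surface, level with it; the furniture and walls round the work are solid. World frame = base frame: x ahead of the robot, y to its left, z up, the work surface at z = 0. Lengths are in m, angles in degrees, forces in N, time in s.
With the tool pointing down it reaches from about 0.4 to 0.85 m from the base axis. Payload 6.9 kg.
Tool frame: the origin (TCP) lies midway between the tips of the shut fingers; the grasp point (between the pads) lies 19 mm behind it; z points along the fingers, y is the line along which they close (so a half turn about z gives the same grasp; the last joint's range is limited). The gripper opens to 85 mm and grips with 20 to 120 N. Pads are 22 mm wide; open, the fingers measure 114 mm over their backs; the gripper's body (76 mm by 85 mm) begins 54 mm behind the grasp point. The pads swing forward as they close: fully open they stand 13 mm farther back than shut.
Start: joints at [82.076, 29.078, -13.613, 85.955, 7.202, 65.827, -8.869], TCP at [0.151, -0.607, 0.198] pointing down, gripper open.
Joint ranges: [-176.47, 176.47], [-13.61, 117.27], [-81.72, 77.17], [0.22, 143.17], [-87.28, 267.28], [10, 112.55], [-165.47, 165.47]. Speed limits (degrees/s): [136.94, 136.94, 180, 180, 180, 180, 180].

### API

Orientations are given as a 3x3 rotation matrix whose columns are the frame's x, y, z axes.
In Python, from rig import manip gives the robot as it stands. The module is installed in compiled form; this text tells all that it offers.
- The arm moves only by the shell command python3 -m handwheel 'ROWS' [FORCE]. ROWS is JSON, a list of rows, each a list of 3 entries, a list of its own where there are three numbers: the turn, a rotation vector about the world's x, y, z in units of pi/2 rad (1.0 is pi/2 rad), then the shift along the world's x, y, z in units of 0.3 m (1.0 is 0.3 m), then the closure, from 0 (fully open) to 1 (shut). A call has 1 to 5 rows; each row shifts and turns the commanded pose from where the row before left it; what a row does not reach is not made up. A row lasts 1/10 s, in which the tool goes at most 50 mm and 8.59 degrees, less where a joint would pass 70% of its speed; a pose out of reach is approached as far as the arm can. A call with a number of a shift or a turn outside -1 to 1 is refused whole. A call with a gripper value outside its range is refused whole. The fingers move at their own pace and stop on an object; FORCE is the grip in N (left out, the last holds). Time passes only in rows, so rows that do not move let the fingers close. It gives the time, the measured TCP pose, the force, the opening and the grip force at its end, in the units of the state.
- manip.observe(): the state, without advancing time (a new reading comes with each control period).
- manip.camera(name): name is "side" or "top"; returns a dict with "frame" (420x560x3 uint8, red, green, blue), "range_z" (420x560 float32, m along the optical axis (not along the pixel's ray), 0 where there is no reading), "fov_y" (degrees; the focal length in pixels is half the picture's height over the tangent of half this angle, whatever the lens; pixels are square), "cx", "cy" (the principal point, pixels), "R" (3x3) and "t" (3): a world point X has camera coordinates R X + t. Camera axes: x right, y down, z forward; pixel columns grow to the right and rows downward; lengths in m; the calibration is good to about 2 mm. A picture is of the moment at which its call begins.
- manip.hand_in(): hands the job in; it is judged then, once.
The state is a dict: "time": time; "joint_positions": joint angles; "qvel": joint speeds; "effort": joint torques, N m; "tool_pos": TCP position; "tool_rot": TCP orientation; "ft_force": force on the tool from outside, world axes, zero at the start; "ft_torque": the same for the moment, N m; "grip_width": opening from 0.0 (shut) to 1.0 (fully open); "finger_force": force on a finger pad.
Only numpy, scipy, OpenCV 4.12 (cv2) and the standard library are available. Lean on these libraries where they do the work, as an engineer would, in place of code of your own. Each camera call takes 0.05 s, during which the arm holds its last target. There are 200 camera calls.

### The job

The keyway of the steel spindle lying on the bench has to be drilled for a key screw. Roll the spindle along the bench until its keyway faces straight up, then lift it without letting it turn and lay it in the two vees of the blue drilling jig, keyed end towards the hinge. Swing the hinged leaf right down so that its key drops into the keyway, and leave the oil can, sprocket, spanner, grease tub and blue oil filter where they are.

Things in the scene. Friction and masses are not known exactly. Their poses are not given: they have to be found in the camera images.
- spindle: Loose round steel shaft, about 0.35 kg: barrel 30 mm diameter, 76 mm long, with a thinner threaded journal (20 mm diameter, 16 mm long) on one end. Origin on the axis midway along the barrel, 15 mm above the bench as it lies; x along the axis to the keyed end, z from the axis out through the middle of the keyway (z vertical = keyway up). It rolls easily, 15 mm per radian, and stays where left.
- keyway (a point): Middle of the keyway's floor: spindle x = 20, z = 9.5 mm. The keyway is a dark slot 11 mm wide, 5.5 mm deep, from x = 2 to 38 mm, open at the end face (keyed end, away from the robot). It starts 75 to 150 degrees away from up, turned to the robot's right, so rolling the spindle 20 to 40 mm to the left brings it up.
- jig: Drilling jig fixed to the bench: blue plate 122 x 80 x 12 mm (x = -52 to 70); two steel 90-degree vee blocks 12 mm thick, 54 wide, tops 39 mm above the bench, centred at x = -29 and 29 mm (46 mm free between them). At the +x end, away from the robot, dark hinge cheeks to 66 mm high and an end stop facing at x = 46 mm. Origin at bench height; x along the vees to the hinge, z up.
- cradle (a point): Where the spindle's origin is when it lies in both vees, midway between them: 40 mm above the bench. Axes as the jig's: a laid spindle has its x along the jig's x.
- leaf (a joint): Hinged steel leaf of the jig, rad: 0 = right down, level over the spindle; 1.57 upright; 2.0 leaning back at its limit. Starts at 1.7 to 1.95. Stiff hinge: it stays where left, 2 to 5 N at its tip move it. A tapered brass key under it, 24 to 38 mm from the hinge, drops into the keyway if that faces up within about 8 degrees; otherwise the leaf stops 0.1 rad or more short.
- leaf_tip (a point): Middle of the upper face of the leaf's finger tab, 57 mm from the hinge axis (plate 38 mm wide and 8 mm thick to 51 mm, tab 24 mm wide and 6 mm thick to 63 mm; a brass drill bush stands 5 mm out of the upper face at 44 mm). With the leaf open this face looks away from the robot, along the jig's +x.
- leaf_hinge (a point): Middle of the leaf's hinge axis: jig x = 56 mm, 59.5 mm above the bench; the axis runs along the jig's y.
- oil_can: Small red oil can with a thin spout, 70 mm in diameter, 150 mm high, standing at the left edge; not to be moved. Origin under its middle.
- sprocket: Flat steel sprocket, 75 mm across, 8 mm thick, lying at the left edge beyond the oil can; not to be moved. Origin under its middle.
- spanner: Steel spanner, 174 x 26 x 8 mm, lying to the right of the jig; not to be moved. Origin under its middle.
- grease_tub: White grease tub, 82 mm in diameter, 62 mm high, standing behind the jig; not to be moved. Origin under its middle.
- filter: Blue oil filter, 68 mm in diameter, 67 mm high, standing behind the jig; not to be moved. Origin under its middle.
- parts_case: Fixed obstacle: black flat parts case right of the spindle, 290 mm (its x) by 345 mm (its y), top 103 mm above the bench. Origin under its middle.
- clear_box: Fixed obstacle on the parts case: clear box full of cables between the robot's start and the work, 210 mm (its x) by 330 mm (its y) over the clips, top 280 mm above the bench. Origin under its middle, 105 mm above the bench.
- white_bottle (a point): White bottle with red cap, just beyond the spindle: fixed obstacle, about 59 mm across, 88 mm high. Point under its middle, on the bench.
- grey_bottle (a point): Tall dark grey bottle, left of the jig's near end: fixed obstacle, about 45 mm across, 200 mm high. Point under its middle, on the bench.
- blue_bottle (a point): Tall dark blue bottle, left of the hinge end of the jig: fixed obstacle, about 48 mm across, 192 mm high. Point under its middle, on the bench.
- red_bottle (a point): Red bottle with white cap, left of the spindle's lane: fixed obstacle, about 52 mm across, 80 mm high. Point under its middle, on the bench.

How it is judged:
By the outcome, as a careful person would: the job done as asked, in the order asked, and still so for the second after the job is handed in, with the robot touching nothing.
It also fails if it takes over 70 s, if anything falls off the work surface, if the arm or the gripper's body presses on something with over 40 N, if the wrist force passes 120 N, or if a joint passes its speed limit or range.

## Working session

There is one attempt and no reset: what is moved stays moved. The work goes in short steps, Python scripts to look and compute and a shell command to move; the robot and the scene stay as the last step left them, time stands still between calls to the robot, and variables do not carry over. Pictures are saved under pics/ and viewed, at most 10 in all, crops included, and the job is handed in when it is done.

```bash
mkdir -p pics; cat > h.py <<'E'
import numpy as np,cv2
from rig import manip
def cam(n):
    c=manip.camera(n);c['f']=c['frame'].shape[0]/2/np.tan(np.radians(c['fov_y'])/2);return c
def pts(c):
    z=c['range_z'];v,u=np.indices(z.shape)
    P=np.dstack([(u-c['cx'])/c['f']*z,(v-c['cy'])/c['f']*z,z])-np.array(c['t'])
    return P@np.array(c['R'])
def ray(c,u,v,h):
    R=np.array(c['R']);o=-R.T@np.array(c['t']);d=R.T@np.array([(u-c['cx'])/c['f'],(v-c['cy'])/c['f'],1])
    return o+d*(h-o[2])/d[2]
def proj(c,X):
    q=np.array(c['R'])@np.array(X)+np.array(c['t']);return [c['f']*q[0]/q[2]+c['cx'],c['f']*q[1]/q[2]+c['cy']]
E
python3 - <<'E'
from h import *
import pickle
for n in ('side','top'):
    c=cam(n);pickle.dump(c,open(n+'.pkl','wb'));cv2.imwrite(f'pics/{n}0.png',c['frame'][:,:,::-1]);print(n,c['f'],c['cx'],c['cy'],c['R'],c['t'])
print(manip.observe())
E
```

```text
side 416.0499995155147 277.9794650037553 217.37681602468913 [[-9.99954086e-01 -4.37193984e-03 -8.52715135e-03]
 [-1.10224089e-04  8.95046838e-01 -4.45972136e-01]
 [ 9.58196320e-03 -4.45950720e-01 -8.95006224e-01]] [ 0.58741246 -0.0389201   1.09156646]
top 504.15659897051347 276.3722337941332 209.1717117207441 [[-0.33531799 -0.94209873  0.00344064]
 [-0.84227068  0.29814638 -0.44909781]
 [ 0.42206866 -0.15348852 -0.89347598]] [0.24137144 0.49633775 0.93777633]
{'time': 0.1, 'joint_positions': array([ 82.07587453,  29.11914076, -13.60921148,  86.00357054,
         7.20156681,  65.82847654,  -8.8701757 ]), 'qvel': array([-0.16264296, -0.16576484, -0.11782443, -0.1098183 , -0.02075802,
       -0.11969911, -0.03706441]), 'effort': array([-5.63061374e-03, -6.21835828e+01, -2.19520278e+00, -2.50200874e+01,
        1.24147563e-02,  7.80036324e-03,  8.17702812e-06]), 'tool_pos': array([ 0.15067199, -0.60603169,  0.19733004]), 'tool_rot': array([[ 9.70429473e-01,  2.41384468e-01, -4.20617680e-04],
       [ 2.41384832e-01, -9.70428222e-01,  1.55871091e-03],
       [-3.19306627e-05, -1.61414974e-03, -9.99998697e-01]]), 'ft_force': array([ 1.11075014, -0.02845967, -0.15255316]), 'ft_torque': array([-0.01664925, -0.02189994,  0.0155997 ]), 'finger_force': 0.0, 'grip_width': 1.002643093038518}
```

View pics/side0.png

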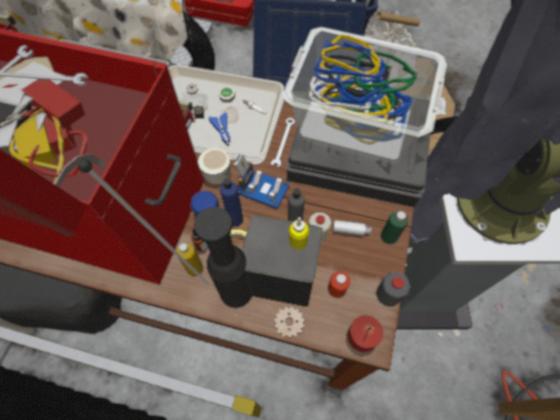

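View pics/top0.png

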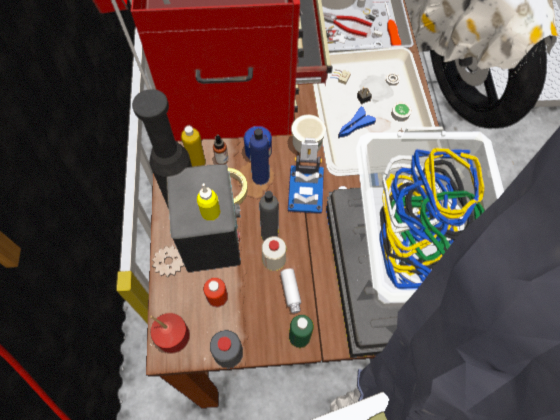

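The side view shows the spindle at about (352,229), the jig at (264,188) and the leaf upright at (243,167). In the top view the spindle is at (291,290), the jig at (306,190) and the leaf at (309,155). Next I'll crop both and measure.

```bash
python3 - <<'E'
from h import *
import pickle
s=pickle.load(open('side.pkl','rb'));t=pickle.load(open('top.pkl','rb'))
a=cv2.resize(s['frame'][140:300,190:430],None,fx=3.3,fy=3.3,interpolation=cv2.INTER_CUBIC)[:, :792]
b=cv2.resize(t['frame'][120:360,240:400],None,fx=2.5,fy=2.5,interpolation=cv2.INTER_CUBIC)
cv2.imwrite('pics/sc.png',a[:,:,::-1]);cv2.imwrite('pics/tc.png',b[:,:,::-1])
# height map from both clouds
for n,c in(('s',s),('t',t)):
    P=pts(c);z=c['range_z']>0
    for nm,(u,v) in dict(s=dict(spin=(352,228),jnl=(366,229),green=(395,215),whitecap=(320,219),grey=(296,192),blueb=(231,183),tub=(214,158),red=(340,277),leaf=(243,160),bench=(340,255),plate=(264,188)),t=dict(spin=(291,285),green=(301,322),white=(274,245),grey=(268,197),blueb=(258,132),leaf=(309,152),red=(214,285),case=(342,240),box=(370,180),plate=(306,206),bench=(255,310)))[n].items():
        print(n,nm,np.round(P[v,u],3))
E
```

```text
s spin [0.403 0.086 0.026]
s jnl [0.368 0.087 0.023]
s green [0.316 0.091 0.107]
s whitecap [0.488 0.092 0.088]
s grey [0.547 0.081 0.196]
s blueb [0.691 0.041 0.166]
s tub [ 0.755 -0.099  0.061]
s red [0.448 0.23  0.077]
s leaf [ 0.675 -0.072  0.091]
s bench [ 0.433  0.146 -0.003]
s plate [ 0.624 -0.036  0.014]
t spin [0.409 0.078 0.032]
t green [0.308 0.098 0.123]
t white [0.486 0.089 0.087]
t grey [0.539 0.082 0.202]
t blueb [0.694 0.05  0.195]
t leaf [ 0.673 -0.062  0.092]
t red [0.446 0.231 0.081]
t case [ 0.443 -0.045  0.103]
t box [ 0.475 -0.091  0.272]
t plate [ 0.584 -0.025  0.009]
t bench [ 0.392  0.165 -0.001]
```

View pics/sc.png

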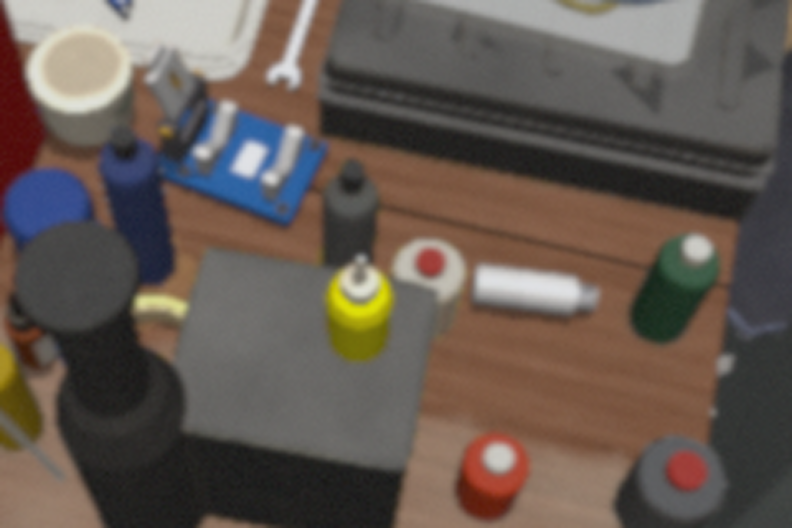

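View pics/tc.png

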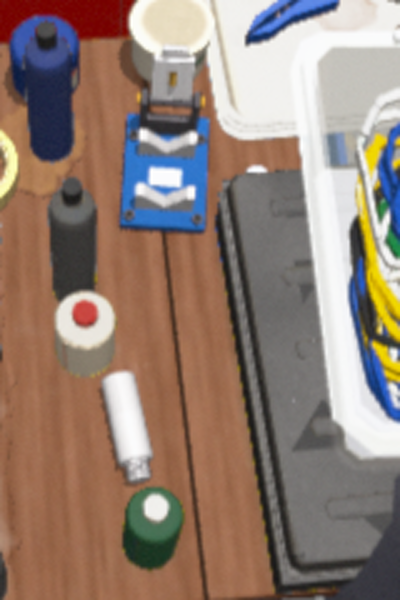

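The crops show the spindle with its journal towards the robot and the keyway out of sight. The white bottle is just beyond it, a green bottle is just short of it, and the jig is open with the leaf leaning back. Next I'll measure the frames.

```bash
cat >> h.py <<'E'
def axis(c,box,zlo,zhi):
    P=pts(c);x0,x1,y0,y1=box
    m=(P[...,0]>x0)&(P[...,0]<x1)&(P[...,1]>y0)&(P[...,1]<y1)&(P[...,2]>zlo)&(P[...,2]<zhi)&(c['range_z']>0)
    return P,m
E
python3 - <<'E'
from h import *
import pickle
cs={n:pickle.load(open(n+'.pkl','rb')) for n in('side','top')}
for n,c in cs.items():
    P,m=axis(c,(.34,.46,.04,.14),.008,.045)
    Q=P[m];print(n,'spindle n',len(Q),'mean',Q.mean(0).round(4),'x',np.percentile(Q[:,0],[1,99]).round(3),'zmax',np.percentile(Q[:,2],[90,98]).round(4))
    # mask by colour: bright, low saturation
    hsv=cv2.cvtColor(c['frame'],cv2.COLOR_RGB2HSV)
    mm=((hsv[...,1]<70)&(hsv[...,2]>110)&cv2.dilate(m.astype('uint8'),np.ones((7,7))).astype(bool)).astype('uint8')
    cn=max(cv2.findContours(mm,0,1)[0],key=cv2.contourArea);r=cv2.minAreaRect(cn);b=cv2.boxPoints(r)
    print(' rect',[np.round(v,1) for v in r[:2]],'corners@15:',[ray(c,*q,.015)[:2].round(3) for q in b])
    # jig blue
    P=pts(c);X=P
    reg=(X[...,0]>.52)&(X[...,0]<.73)&(X[...,1]>-.13)&(X[...,1]<.03)
    bl=reg&(hsv[...,0]>95)&(hsv[...,0]<125)&(hsv[...,1]>140)&(X[...,2]<.03)
    mm=bl.astype('uint8');cn=max(cv2.findContours(mm,0,1)[0],key=cv2.contourArea);hull=cv2.convexHull(cn)
    W=np.array([ray(c,*q[0],.012)[:2] for q in hull],'f4')*1000
    r=cv2.minAreaRect(W);print(' plate z',np.median(P[bl][:,2]).round(4),'rect mm',r,'corners',cv2.boxPoints(r).round(0).tolist())
    v=reg&(X[...,2]>.033)&(X[...,2]<.046)&(X[...,0]<.66);print(' veetops',v.sum(),X[v].mean(0).round(4))
    for lo,hi in((.07,.085),(.085,.1),(.1,.115),(.115,.14)):
        v=(X[...,0]>.6)&(X[...,0]<.73)&(X[...,1]>-.13)&(X[...,1]<.0)&(X[...,2]>lo)&(X[...,2]<hi);
        if v.sum():print(' leaf',lo,v.sum(),X[v].mean(0).round(4),'y',np.percentile(X[v][:,1],[3,97]).round(3))
    for nm,b,z in(('white',(.45,.53,.05,.13),(.07,.1)),('grey',(.5,.58,.04,.12),(.12,.22)),('blue',(.65,.74,.0,.09),(.12,.2)),('green',(.27,.35,.05,.14),(.05,.14)),('box',(.1,.7,-.5,.0),(.25,.3)),('case',(.1,.7,-.5,.05),(.095,.11)),('tub',(.7,.82,-.16,-.03),(.055,.07))):
        _,k=axis(c,b,*z);
        if k.any():print(' ',nm,k.sum(),np.percentile(P[k],[2,98],0).round(3).tolist())
E
```

```text
side spindle n 416 mean [0.4063 0.0842 0.024 ] x [0.359 0.449] zmax [0.0291 0.0308]
 rect [array([351.9, 226.9]), array([38.7, 11.8])] corners@15: [array([0.452, 0.087]), array([0.446, 0.055]), array([0.35 , 0.068]), array([0.357, 0.101])]
 plate z 0.0109 rect mm ((628.2811279296875, -38.079105377197266), (77.80477905273438, 114.37612915039062), 66.31364440917969) corners [[560.0, -51.0], [665.0, -97.0], [696.0, -25.0], [592.0, 21.0]]
 veetops 167 [ 0.6044 -0.0619  0.039 ]
 leaf 0.07 52 [ 0.6771 -0.0586  0.077 ] y [-0.077 -0.044]
 leaf 0.085 66 [ 0.6812 -0.0599  0.0927] y [-0.079 -0.046]
 leaf 0.1 70 [ 0.6858 -0.0643  0.107 ] y [-0.081 -0.048]
 leaf 0.115 20 [ 0.6912 -0.0669  0.1173] y [-0.078 -0.058]
  white 264 [[0.465, 0.068, 0.07], [0.512, 0.112, 0.088]]
  grey 389 [[0.53, 0.072, 0.123], [0.566, 0.1, 0.199]]
  blue 409 [[0.678, 0.04, 0.122], [0.716, 0.071, 0.192]]
  green 455 [[0.29, 0.081, 0.052], [0.331, 0.12, 0.122]]
  box 7221 [[0.203, -0.321, 0.251], [0.559, -0.002, 0.291]]
  case 3966 [[0.143, -0.137, 0.096], [0.559, -0.0, 0.109]]
  tub 779 [[0.713, -0.141, 0.056], [0.803, 
[... 436 characters left out ...]
 [587.0, 19.0]]
 veetops 218 [ 0.6218 -0.0621  0.0381]
 leaf 0.07 74 [ 0.6736 -0.061   0.0769] y [-0.078 -0.046]
 leaf 0.085 89 [ 0.6765 -0.0631  0.0926] y [-0.08  -0.047]
 leaf 0.1 107 [ 0.6822 -0.0647  0.1072] y [-0.08  -0.049]
 leaf 0.115 33 [ 0.6874 -0.067   0.1192] y [-0.078 -0.058]
  white 497 [[0.462, 0.067, 0.071], [0.529, 0.113, 0.096]]
  grey 471 [[0.525, 0.063, 0.123], [0.556, 0.099, 0.201]]
  blue 471 [[0.675, 0.032, 0.121], [0.705, 0.07, 0.194]]
  green 564 [[0.284, 0.077, 0.054], [0.325, 0.119, 0.123]]
  box 9096 [[0.262, -0.326, 0.251], [0.556, -0.025, 0.292]]
  case 5082 [[0.225, -0.115, 0.098], [0.676, 0.002, 0.109]]
  tub 898 [[0.714, -0.143, 0.056], [0.808, -0.041, 0.067]]
```

```bash
python3 - <<'E'
from h import *
import pickle
from scipy.optimize import least_squares
cs={n:pickle.load(open(n+'.pkl','rb')) for n in('side','top')}
for sel in (['side'],['top'],['side','top']):
    Q=[]
    for n in sel:
        P,m=axis(cs[n],(.375,.44,.04,.14),.01,.045);m=cv2.erode(m.astype('uint8'),np.ones((2,2)))>0;Q.append(P[m])
    Q=np.vstack(Q)
    def f(p):
        n=np.array([np.sin(p[1]),np.cos(p[1])]);d=(Q[:,:2]-[.41,0])@n-p[0]
        return np.hypot(d,Q[:,2]-p[2])-.015
    r=least_squares(f,[.08,.13,.015],loss='soft_l1',f_scale=.002);p=r.x
    print(sel,'y at x=.41',(p[0]/np.cos(p[1])).round(4),'yaw',-np.degrees(p[1]).round(1),'zc',p[2].round(4),len(Q),np.abs(r.fun).mean().round(4))
th=np.radians(-23.6);u=np.array([np.cos(th),np.sin(th)]);n=np.array([-u[1],u[0]])
for k,c in cs.items():
    P=pts(c);U=P[...,:2]@u-.584;N=P[...,:2]@n-.215
    m=(abs(N)<.03)&(U>-.06)&(U<.1)&(c['range_z']>0)
    mm=m&(P[...,2]>.034)&(P[...,2]<.043);print(k,'vee u hist',[(round(a,3),int(b)) for b,a in zip(*np.histogram(U[mm],np.arange(-.05,.06,.005)))])
    print(' vee n',np.percentile(N[mm&(U<.04)],[2,98]).round(4))
    g=m&(P[...,2]>.068)&(P[...,2]<.12);print(' leaf n',np.percentile(N[g],[3,50,97]).round(4),'u/z fit',np.polyfit(P[g][:,2]-.0595,U[g],1).round(4),'zmax',np.percentile(P[g][:,2],99).round(4))
    w=axis(c,(.34,.46,.04,.14),.02,.045)[1];a=np.array([.99,-.139]);s=P[w][:,:2]@a;print(' spindle s pct',np.percentile(s,[1,3,97,99]).round(4))
E
python3 -m handwheel '[[[0,0,0],[0,0,0.1667],0],[[0,0,0],[0,0,0.1667],0],[[0,0,0],[0,0,0.1667],0],[[0,0,0],[0,0,0.1667],0],[[0,0,0],[0,0,0.1667],0]]' 60
```

```text
['side'] y at x=.41 0.079 yaw -8.2 zc 0.0136 266 0.0013
['top'] y at x=.41 0.0788 yaw -8.2 zc 0.0153 350 0.0013
['side', 'top'] y at x=.41 0.0786 yaw -8.3 zc 0.0147 616 0.0014
side vee u hist [(np.float64(-0.05), 0), (np.float64(-0.045), 0), (np.float64(-0.04), 0), (np.float64(-0.035), 14), (np.float64(-0.03), 13), (np.float64(-0.025), 10), (np.float64(-0.02), 0), (np.float64(-0.015), 0), (np.float64(-0.01), 0), (np.float64(-0.005), 0), (np.float64(-0.0), 0), (np.float64(0.005), 0), (np.float64(0.01), 0), (np.float64(0.015), 0), (np.float64(0.02), 1), (np.float64(0.025), 17), (np.float64(0.03), 15), (np.float64(0.035), 4), (np.float64(0.04), 0), (np.float64(0.045), 22), (np.float64(0.05), 28)]
 vee n [-0.0272  0.027 ]
 leaf n [-0.0178  0.0025  0.0181] u/z fit [0.3699 0.0528] zmax 0.1186
 spindle s pct [0.3444 0.3475 0.4315 0.433 ]
top vee u hist [(np.float64(-0.05), 0), (np.float64(-0.045), 0), (np.float64(-0.04), 9), (np.float64(-0.035), 24), (np.float64(-0.03), 16), (np.float64(-0.025), 8), (np.float64(-0.02), 0), (np.float64(-0.015), 0), (np.float64(-0.01), 0), (np.float64(-0.005), 0), (np.float64(-0.0), 0), (np.float64(0.005), 0), (np.float64(0.01), 0), (np.float64(0.015), 0), (np.float64(0.02), 18), (np.float64(0.025), 19), (np.float64(0.03), 19), (np.float64(0.035), 2), (np.float64(0.04), 7), (np.float64(0.045), 50), (np.float64(0.05), 23)]
 vee n [-0.028   0.0241]
 leaf n [-0.0195 -0.0014  0.0166] u/z fit [0.3378 0.0511] zmax 0.1196
 spindle s pct [0.3404 0.3428 0.4293 0.4313]
time: 0.6
tool_pos: [0.1505, -0.6059, 0.4501]
tool_rot: [[0.97, 0.241, -0.0], [0.241, -0.97, 0.0], [-0.0, -0.0, -1.0]]
ft_force: [0.0, -1.4, -0.9]
grip_width: 0.996
finger_force: 0.0
```

Fits agree between views: the spindle origin is about (0.410, 0.079, 0.0147) with yaw −8.2°. The jig origin is (0.621, −0.037) with yaw −23.6°, and the leaf is at about 1.91 rad. Next I'll go over the box.

```bash
python3 -m handwheel '[[[0,0,0],[0.1167,0.1067,0],0],[[0,0,0],[0.1167,0.1067,0],0],[[0,0,0],[0.1167,0.1067,0],0],[[0,0,0],[0.1167,0.1067,0],0],[[0,0,0],[0.1167,0.1067,0],0]]'
python3 -m handwheel '[[[0,0,-0.05],[0.0667,0.15,0],0],[[0,0,-0.05],[0.0667,0.15,0],0],[[0,0,-0.05],[0.0667,0.15,0],0],[[0,0,-0.05],[0.0667,0.15,0],0],[[0,0,-0.0467],[0.0667,0.15,0],0]]'
python3 -m handwheel '[[[0,0,0],[0,0.15,0],0.4],[[0,0,0],[0,0.15,0],0.4],[[0,0,0],[0,0.15,0],0.4],[[0,0,0],[0,0.15,0],0.4],[[0,0,0],[0,0.15,0],0.4]]'
python3 -c "
from rig import manip;o=manip.observe();print(o['joint_positions'].round(1),o['tool_pos'],o['grip_width'])"
```

```text
time: 1.1
tool_pos: [0.3269, -0.4449, 0.4479]
tool_rot: [[0.97, 0.241, -0.0], [0.241, -0.97, 0.0], [-0.0, -0.0, -1.0]]
ft_force: [1.3, -0.2, 0.0]
grip_width: 1.006
finger_force: 0.0
time: 1.6
tool_pos: [0.4262, -0.2195, 0.4479]
tool_rot: [[0.989, -0.147, -0.0], [-0.147, -0.989, -0.0], [-0.0, 0.0, -1.0]]
ft_force: [0.9, -0.5, -0.4]
grip_width: 1.002
finger_force: 0.0
time: 2.1
tool_pos: [0.4253, 0.0053, 0.448]
tool_rot: [[0.99, -0.143, -0.0], [-0.143, -0.99, -0.0], [-0.0, 0.0, -1.0]]
ft_force: [0.8, -0.2, 0.1]
grip_width: 0.601
finger_force: 0.0
[  23.6    5.1  -31.4   82.4    2.7   93.3 -105.7] [0.42533503 0.00531504 0.44797537] 0.6013880854393222
```

```bash
python3 -m handwheel '[[[0,0,0],[-0.034,0.1245,0],0.4],[[0,0,0],[-0.034,0.1245,0],0.4],[[0,0,0],[0,0,-0.1667],0.4],[[0,0,0],[0,0,-0.1667],0.4],[[0,0,0],[0,0,-0.1667],0.4]]'
python3 -m handwheel '[[[0,0,0],[0,0,-0.1667],0.4],[[0,0,0],[0,0,-0.1667],0.4],[[0,0,0],[0,0,-0.1667],0.4],[[0,0,0],[0,0,-0.1667],0.4],[[0,0,0],[0,0,0],0.4]]'
python3 - <<'E'
from h import *
for n in('side','top'):
    c=cam(n);u,v=proj(c,(.405,.08,.03));u,v=int(u),int(v);cv2.imwrite(f'pics/{n}1.png',cv2.resize(c['frame'][max(v-60,0):v+60,u-70:u+70],None,fx=4,fy=4)[:,:,::-1])
a,b=[cv2.imread(f'pics/{n}1.png') for n in('side','top')]
cv2.imwrite('pics/m1.png',cv2.resize(np.hstack([a,b]),None,fx=.7,fy=.7))
E
```

```text
time: 2.6
tool_pos: [0.405, 0.0784, 0.2965]
tool_rot: [[0.99, -0.143, 0.001], [-0.143, -0.99, -0.0], [0.001, 0.0, -1.0]]
ft_force: [1.4, -0.7, -0.9]
grip_width: 0.6
finger_force: 0.0
time: 3.1
tool_pos: [0.4013, 0.0772, 0.0936]
tool_rot: [[0.99, -0.142, -0.011], [-0.142, -0.99, -0.001], [-0.011, 0.003, -1.0]]
ft_force: [0.1, -0.9, 0.8]
grip_width: 0.599
finger_force: 0.0
```

View pics/m1.png

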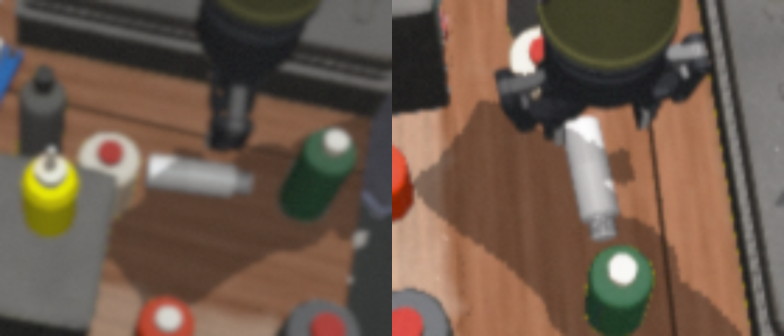

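The gripper is above the spindle with its fingers straddling it. A small tilt has appeared, so I'll check the joints against their limits.

```bash
python3 -c "
from rig import manip;o=manip.observe();print(o['joint_positions'].round(1),o['tool_pos'],o['tool_rot'].round(4),o['qvel'].round(1))"
python3 -m handwheel '[[[0,0,0],[0,0,0],0.4],[[0,0,0],[0,0,0],0.4]]'
```

```text
[  10.2   20.1  -32.6  124.    16.6   40.2 -131.8] [0.40514773 0.07850911 0.09849595] [[ 9.898e-01 -1.423e-01 -2.200e-03]
 [-1.423e-01 -9.898e-01 -0.000e+00]
 [-2.200e-03  4.000e-04 -1.000e+00]] [ 0.7 -2.9 -0.7 -2.4 -0.4  0.4  0.1]
time: 3.4
tool_pos: [0.4072, 0.0785, 0.1003]
tool_rot: [[0.99, -0.144, 0.004], [-0.144, -0.99, 0.0], [0.004, -0.001, -1.0]]
ft_force: [-0.5, 0.1, 0.4]
grip_width: 0.599
finger_force: 0.0
```

```bash
python3 -m handwheel '[[[0,0,0],[0,0,-0.1],0.4],[[0,0,0],[0,0,-0.1],0.4],[[0,0,0],[0,0.004,-0.07],0.4],[[0,0,0],[0,0,-0.035],0.4],[[0,0,0],[0,0,0],0.4]]'
python3 -m handwheel '[[[0,0,0],[0,0,0],0.4],[[0,0,0],[0,0,0],0.4]]'
```

```text
time: 3.9
tool_pos: [0.4061, 0.0794, 0.0069]
tool_rot: [[0.99, -0.143, 0.001], [-0.143, -0.99, -0.0], [0.001, 0.0, -1.0]]
ft_force: [-0.7, -0.6, 0.6]
grip_width: 0.598
finger_force: 0.0
time: 4.1
tool_pos: [0.4066, 0.0795, 0.0078]
tool_rot: [[0.99, -0.144, 0.003], [-0.144, -0.99, 0.0], [0.003, -0.001, -1.0]]
ft_force: [0.7, 0.2, -0.2]
grip_width: 0.599
finger_force: 0.0
```

```bash
cat > look.py <<'E'
from h import *
import sys,pickle
tag=sys.argv[1];x,y,z=map(float,sys.argv[2:5]);im=[]
for n in('side','top'):
    c=cam(n);pickle.dump(c,open(f'{n}_{tag}.pkl','wb'));u,v=proj(c,(x,y,z));u,v=int(u),int(v)
    im.append(cv2.resize(c['frame'][v-33:v+33,u-42:u+42],None,fx=4.7,fy=4.7,interpolation=cv2.INTER_CUBIC)[:,:,::-1])
cv2.imwrite(f'pics/{tag}.png',np.hstack(im))
print(im[0].shape)
E
python3 -m handwheel '[[[0,0,0],[0.0028,0.0198,0],0.4],[[0,0,0],[0.0028,0.0198,0],0.4],[[0,0,0],[0.0028,0.0198,0],0.4],[[0,0,0],[0.0028,0.0198,0],0.4],[[0,0,0],[0.0028,0.0198,0],0.4]]'
python3 -m handwheel '[[[0,0,0],[0,0,0],0.4],[[0,0,0],[0,0,0],0.4]]'
python3 look.py a1 .41 .1 .03
python3 - <<'E'
from h import *
import pickle
from scipy.optimize import least_squares
for n in('side','top'):
    c=pickle.load(open(n+'_a1.pkl','rb'));P,m=axis(c,(.36,.46,.06,.16),.008,.036);Q=P[m];print(n,len(Q),np.median(Q,0).round(4))
E
```

```text
time: 4.6
tool_pos: [0.4098, 0.1099, 0.0066]
tool_rot: [[0.99, -0.143, 0.0], [-0.143, -0.99, 0.0], [0.0, -0.0, -1.0]]
ft_force: [-0.3, -0.2, 0.5]
grip_width: 0.6
finger_force: 0.0
time: 4.8
tool_pos: [0.4096, 0.1092, 0.0065]
tool_rot: [[0.99, -0.143, -0.0], [-0.143, -0.99, -0.0], [-0.0, 0.0, -1.0]]
ft_force: [0.4, 0.2, -0.4]
grip_width: 0.597
finger_force: 0.0
(310, 395, 3)
side 220 [0.4273 0.0841 0.0244]
top 308 [0.3849 0.0852 0.0262]
```

View pics/a1.png

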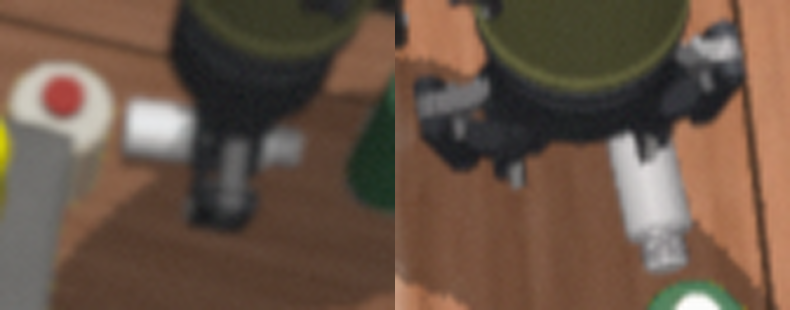

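```bash
cat > fit.py <<'E'
from h import *
import pickle,sys
from scipy.optimize import least_squares
tag=sys.argv[1];y0,y1=map(float,sys.argv[2:4])
for n in('side','top'):
    c=pickle.load(open(f'{n}_{tag}.pkl','rb'));P,m=axis(c,(.36,.455,y0,y1),.008,.036)
    hsv=cv2.cvtColor(c['frame'],cv2.COLOR_RGB2HSV);m&=(hsv[...,1]<60)&(hsv[...,2]>90);Q=P[m]
    def f(p):
        k=np.array([np.sin(p[1]),np.cos(p[1])]);d=(Q[:,:2]-[.41,0])@k-p[0]
        return np.hypot(d,Q[:,2]-.015)-.015
    p=least_squares(f,[Q[:,1].mean(),.14],loss='soft_l1',f_scale=.001).x;print(n,len(Q),'y@.41',(p[0]/np.cos(p[1])).round(4),'yaw',-np.degrees(p[1]).round(1),'x',np.percentile(Q[:,0],[2,98]).round(3))
E
python3 fit.py a1 .05 .15
```

```text
side 208 y@.41 0.0764 yaw -3.4 x [0.361 0.449]
top 305 y@.41 0.0789 yaw -6.7 x [0.361 0.415]
```

```bash
python3 - <<'E'
from h import *
import pickle
for n in('side','top'):
    c=pickle.load(open(f'{n}_a1.pkl','rb'));P=pts(c)
    for lo,hi in((.036,.045),(.045,.055),(.055,.07),(.07,.09)):
        P,m=axis(c,(.36,.445,.0,.2),lo,hi)
        k,l,st,ce=cv2.connectedComponentsWithStats(m.astype('uint8'))
        for i in range(1,k):
            if st[i,4]>5: print(n,lo,st[i,4],np.percentile(P[l==i],[5,95],0).round(3).tolist())
    for X in((.4096,.0837,.01),(.4096,.134,.01),(.4096,.109,.0065)):print(n,'proj',np.round(proj(c,X),1))
    u,v=proj(c,(.41,.1,.03));print('crop org',int(u)-42,int(v)-33)
E
```

```text
side proj [348.3 229.9]
side proj [349.8 248.4]
side proj [348.8 239.6]
crop org 307 199
top 0.055 15 [[0.394, 0.073, 0.055], [0.398, 0.086, 0.069]]
top 0.055 14 [[0.403, 0.138, 0.057], [0.409, 0.149, 0.067]]
top 0.07 11 [[0.393, 0.08, 0.071], [0.398, 0.085, 0.089]]
top 0.07 12 [[0.401, 0.137, 0.072], [0.404, 0.149, 0.09]]
top proj [288.  288.7]
top proj [266.  296.3]
top proj [277. 293.]
crop org 238 255
```

```bash
python3 - <<'E'
from h import *
import pickle
c=pickle.load(open('top_a1.pkl','rb'));P=pts(c)
for u in (262,264,266,289,291,292,294):
    print(u,[(v,c['frame'][v,u].tolist(),P[v,u].round(3).tolist()) for v in range(281,298,2)])
E
```

```text
262 [(281, [36, 36, 39], [0.404, 0.142, 0.137]), (283, [40, 39, 43], [0.408, 0.141, 0.11]), (285, [39, 40, 42], [0.405, 0.142, 0.109]), (287, [39, 39, 42], [0.401, 0.144, 0.109]), (289, [46, 46, 48], [0.402, 0.144, 0.092]), (291, [83, 81, 81], [0.408, 0.142, 0.059]), (293, [93, 80, 73], [0.423, 0.139, -0.002]), (295, [112, 79, 63], [0.419, 0.14, -0.003]), (297, [110, 72, 54], [0.415, 0.142, -0.005])]
264 [(281, [39, 37, 40], [0.391, 0.142, 0.173]), (283, [41, 44, 46], [0.405, 0.138, 0.115]), (285, [36, 38, 40], [0.401, 0.139, 0.117]), (287, [35, 36, 37], [0.398, 0.141, 0.116]), (289, [72, 70, 69], [0.402, 0.14, 0.09]), (291, [109, 107, 106], [0.403, 0.14, 0.073]), (293, [109, 107, 106], [0.403, 0.14, 0.058]), (295, [113, 83, 68], [0.416, 0.136, 0.002]), (297, [109, 72, 50], [0.414, 0.137, -0.004])]
266 [(281, [33, 33, 34], [0.387, 0.139, 0.181]), (283, [37, 37, 40], [0.399, 0.136, 0.13]), (285, [35, 34, 38], [0.397, 0.137, 0.127]), (287, [55, 45, 43], [0.396, 0.137, 0.115]), (289, [117, 82, 62], [0.429, 0.128, -0.003]), (291, [115, 81, 61], [0.425, 0.129, -0.004]), (293, [111, 78, 61
[... 1074 characters left out ...]
0.079]), (287, [125, 123, 122], [0.395, 0.082, 0.061]), (289, [172, 169, 169], [0.396, 0.081, 0.046]), (291, [213, 209, 210], [0.396, 0.08, 0.032]), (293, [215, 211, 212], [0.392, 0.082, 0.032]), (295, [218, 215, 214], [0.388, 0.083, 0.029]), (297, [218, 215, 213], [0.386, 0.084, 0.024])]
294 [(281, [32, 32, 34], [0.391, 0.08, 0.11]), (283, [41, 40, 45], [0.393, 0.079, 0.092]), (285, [57, 56, 61], [0.398, 0.076, 0.06]), (287, [167, 165, 165], [0.403, 0.073, 0.03]), (289, [197, 194, 193], [0.4, 0.074, 0.026]), (291, [202, 199, 198], [0.395, 0.076, 0.03]), (293, [202, 200, 200], [0.391, 0.078, 0.031]), (295, [206, 203, 203], [0.386, 0.079, 0.031]), (297, [209, 206, 206], [0.383, 0.081, 0.03])]
```

```bash
python3 - <<'E'
from h import *
import pickle
c=pickle.load(open('side_a1.pkl','rb'));P=pts(c)
for u in (349,352,355,358,361):
    print(u,[(v,int(c['frame'][v,u].sum())//3,P[v,u].round(3).tolist()) for v in range(224,256,3)])
print([ (h,ray(c,355,247,h).round(3).tolist()) for h in(.0,.02,.05)])
c=pickle.load(open('top_a1.pkl','rb'));print([ (h,ray(c,264,294,h).round(3).tolist()) for h in(.0,.02,.05)])
E
```

```text
349 [(224, 57, [0.429, 0.128, 0.137]), (227, 52, [0.429, 0.133, 0.131]), (230, 44, [0.427, 0.134, 0.118]), (233, 40, [0.427, 0.139, 0.112]), (236, 42, [0.426, 0.143, 0.105]), (239, 42, [0.431, 0.161, 0.129]), (242, 39, [0.432, 0.169, 0.133]), (245, 29, [0.43, 0.17, 0.118]), (248, 64, [0.409, 0.128, -0.002]), (251, 66, [0.41, 0.137, -0.001]), (254, 65, [0.41, 0.144, -0.003])]
352 [(224, 33, [0.429, 0.144, 0.17]), (227, 38, [0.426, 0.143, 0.154]), (230, 35, [0.426, 0.149, 0.15]), (233, 43, [0.42, 0.14, 0.115]), (236, 55, [0.399, 0.094, -0.004]), (239, 51, [0.427, 0.167, 0.144]), (242, 48, [0.428, 0.175, 0.145]), (245, 34, [0.424, 0.172, 0.121]), (248, 60, [0.402, 0.13, 0.002]), (251, 70, [0.402, 0.136, -0.002]), (254, 64, [0.403, 0.144, -0.003])]
355 [(224, 29, [0.423, 0.145, 0.173]), (227, 38, [0.421, 0.146, 0.16]), (230, 79, [0.42, 0.148, 0.149]), (233, 87, [0.42, 0.155, 0.148]), (236, 96, [0.42, 0.161, 0.146]), (239, 85, [0.421, 0.168, 0.145]), (242, 84, [0.421, 0.175, 0.146]), (245, 43, [0.418, 0.174, 0.128]), (248, 52, [0.412, 0.166, 0.09]), (251, 71, [0.395, 0.137, 0.0]), (254, 6
[... 266 characters left out ...]
5]), (245, 36, [0.413, 0.176, 0.132]), (248, 54, [0.386, 0.127, -0.005]), (251, 70, [0.387, 0.136, -0.003]), (254, 66, [0.388, 0.144, -0.003])]
361 [(224, 31, [0.411, 0.147, 0.177]), (227, 32, [0.408, 0.146, 0.159]), (230, 45, [0.407, 0.149, 0.15]), (233, 57, [0.4, 0.14, 0.115]), (236, 59, [0.377, 0.096, -0.001]), (239, 59, [0.377, 0.102, -0.005]), (242, 57, [0.408, 0.173, 0.141]), (245, 58, [0.378, 0.119, -0.004]), (248, 64, [0.379, 0.128, -0.003]), (251, 69, [0.379, 0.134, -0.008]), (254, 67, [0.38, 0.143, -0.005])]
[(0.0, [0.395, 0.126, 0.0]), (0.02, [0.398, 0.134, 0.02]), (0.05, [0.404, 0.147, 0.05])]
[(0.0, [0.419, 0.136, 0.0]), (0.02, [0.413, 0.137, 0.02]), (0.05, [0.404, 0.14, 0.05])]
```

Both views put the fingertips near z≈0.05, although the TCP reads 0.0065. The fingers therefore passed over the spindle without moving it. I'll back off, raise the tool, and measure the tip height at several closures.

```bash
cat > tip.py <<'E'
from h import *
import sys
o=manip.observe();T=o['tool_pos'];print('tcp',T.round(4),'w',o['grip_width'].round(3) if hasattr(o['grip_width'],'round') else o['grip_width'])
for n in('top','side'):
    c=cam(n);P,m=axis(c,(T[0]-.025,T[0]+.025,T[1]-.07,T[1]+.07),.037,.2)
    for s in(-1,1):
        k=m&(s*(P[...,1]-T[1])>0);Q=P[k]
        if len(Q)>10:
            lo=np.percentile(Q[:,2],1);q=Q[Q[:,2]<lo+.02];print(n,'left' if s>0 else 'right','zmin',lo.round(4),'at',q.mean(0).round(3),'y',np.percentile(q[:,1],[5,95]).round(3),len(q))
E
python3 -m handwheel '[[[0,0,0],[0,0,0.12],0.4],[[0,0,0],[-0.01,-0.05,0.02],0.4],[[0,0,0],[-0.004,-0.049,0],0.4],[[0,0,0],[0,0,0],0.4],[[0,0,0],[0,0,0],0.4]]'
python3 tip.py
python3 -m handwheel '[[[0,0,0],[0,0,0],0.65],[[0,0,0],[0,0,0],0.65],[[0,0,0],[0,0,0],0.65],[[0,0,0],[0,0,0],0.65],[[0,0,0],[0,0,0],0.65]]'
python3 tip.py
python3 -m handwheel '[[[0,0,0],[0,0,0],1],[[0,0,0],[0,0,0],1],[[0,0,0],[0,0,0],1],[[0,0,0],[0,0,0],1],[[0,0,0],[0,0,0],1]]'
python3 tip.py; python3 look.py t1 .41 .08 .05
```

```text
time: 5.4
tool_pos: [0.4056, 0.0793, 0.0486]
tool_rot: [[0.99, -0.144, 0.0], [-0.144, -0.99, 0.0], [0.0, -0.0, -1.0]]
ft_force: [0.1, -0.1, 0.5]
grip_width: 0.6
finger_force: 0.0
tcp [0.4056 0.0793 0.0486] w 0.600096800048939
top right zmin 0.0901 at [0.394 0.052 0.098] y [0.044 0.056] 29
top left zmin 0.0955 at [0.401 0.113 0.103] y [0.107 0.12 ] 29
side left zmin 0.0966 at [0.42  0.113 0.098] y [0.106 0.12 ] 12
time: 6.0
tool_pos: [0.4055, 0.0795, 0.0486]
tool_rot: [[0.99, -0.143, 0.0], [-0.143, -0.99, 0.0], [-0.0, -0.0, -1.0]]
ft_force: [-0.0, 0.1, -0.1]
grip_width: 0.353
finger_force: 0.0
tcp [0.4055 0.0795 0.0486] w 0.35283896517230734
top right zmin 0.0898 at [0.396 0.062 0.096] y [0.054 0.067] 25
top left zmin 0.0914 at [0.4   0.103 0.099] y [0.097 0.109] 29
side left zmin 0.0929 at [0.419 0.1   0.098] y [0.096 0.108] 11
time: 6.6
tool_pos: [0.4055, 0.0794, 0.0486]
tool_rot: [[0.99, -0.143, 0.0], [-0.143, -0.99, 0.0], [0.0, -0.0, -1.0]]
ft_force: [0.1, 0.4, 0.9]
grip_width: 0.0
finger_force: 0.0
tcp [0.4055 0.0794 0.0486] w 0.0004300656850630395
top right zmin 0.091 at [0.396 0.074 0.098] y [0.069 0.079] 15
top left zmin 0.0887 at [0.398 0.087 0.097] y [0.081 0.094] 28
side left zmin 0.0935 at [0.419 0.084 0.095] y [0.081 0.086] 7
(310, 395, 3)
```

View pics/t1.png

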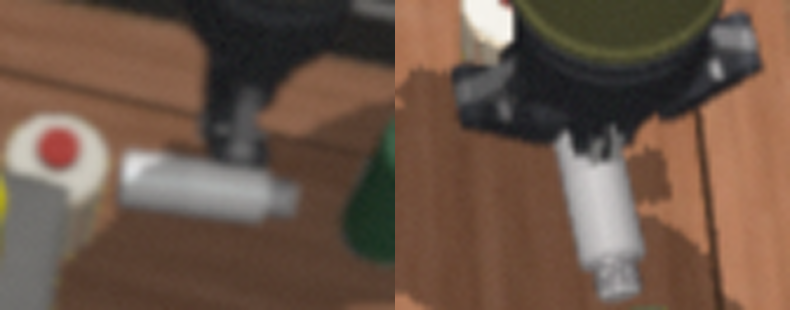

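The shut tips stand at z≈0.090 with the TCP reading 0.0486. The real tips are therefore about 41 mm above the reported TCP, while the lateral positions agree to 2 mm. I'll apply that offset and descend with a check.

```bash
python3 -m handwheel '[[[0,0,0],[0,0,0],0.4],[[0,0,0],[0,0,0],0.4],[[0,0,0],[0,0,0],0.4],[[0,0,0],[0,0,0],0.4],[[0,0,0],[0,-0.005,-0.07],0.4]]'
python3 -m handwheel '[[[0,0,0],[0,0,-0.08],0.4],[[0,0,0],[0,0,-0.07],0.4],[[0,0,0],[0,0,-0.04],0.4],[[0,0,0],[0,0,0],0.4],[[0,0,0],[0,0,0],0.4]]'
sed -i 's/,.037,.2)/,.036,.12)/' tip.py; python3 tip.py
```

```text
time: 7.3
tool_pos: [0.4073, 0.0784, 0.0288]
tool_rot: [[0.99, -0.144, 0.004], [-0.144, -0.99, 0.001], [0.004, -0.001, -1.0]]
ft_force: [0.9, -0.3, 0.1]
grip_width: 0.599
finger_force: 0.0
time: 7.8
tool_pos: [0.4055, 0.0781, -0.0293]
tool_rot: [[0.99, -0.143, -0.0], [-0.143, -0.99, -0.0], [-0.0, 0.0, -1.0]]
ft_force: [-0.1, -0.1, 0.2]
grip_width: 0.6
finger_force: 0.0
tcp [ 0.4055  0.0781 -0.0293] w 0.5996790885630828
top right zmin 0.0425 at [0.392 0.041 0.056] y [0.03  0.054] 43
top left zmin 0.0454 at [0.406 0.118 0.058] y [0.109 0.131] 81
side left zmin 0.056 at [0.417 0.119 0.066] y [0.106 0.137] 64
```

The TCP reads below the bench with no contact, which confirms the offset. I'll lower a little more and push left.

```bash
python3 -m handwheel '[[[0,0,0],[0,0,-0.015],0.4],[[0,0,0],[0.0028,0.0198,0],0.4],[[0,0,0],[0.0028,0.0198,0],0.4],[[0,0,0],[0.0028,0.0198,0],0.4],[[0,0,0],[0.0028,0.0198,0],0.4]]'
python3 -m handwheel '[[[0,0,0],[0.0028,0.0198,0],0.4],[[0,0,0],[0,0,0],0.4],[[0,0,0],[0,0,0],0.4]]'
python3 look.py a2 .41 .1 .03; python3 fit.py a2 .07 .16
```

```text
time: 8.4
tool_pos: [0.4091, 0.1026, -0.0338]
tool_rot: [[0.99, -0.143, 0.0], [-0.143, -0.99, 0.0], [0.0, -0.0, -1.0]]
ft_force: [-0.1, 0.2, 0.0]
grip_width: 0.595
finger_force: 0.3
time: 8.7
tool_pos: [0.4097, 0.1079, -0.0339]
tool_rot: [[0.99, -0.143, 0.0], [-0.143, -0.99, 0.0], [0.0, -0.0, -1.0]]
ft_force: [0.1, -0.5, -0.3]
grip_width: 0.601
finger_force: 0.0
(310, 395, 3)
side 213 y@.41 0.1058 yaw -4.6 x [0.363 0.453]
top 301 y@.41 0.1114 yaw 1.9 x [0.361 0.408]
```

View pics/a2.png

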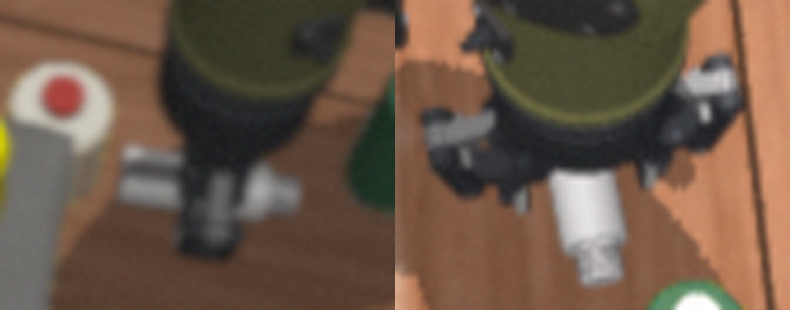

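The side crop shows the keyway as a dark line along the far part of the barrel at crop (150,162), which means the spindle has rolled. I'll work out its angle from the brightness profile.

```bash
python3 - <<'E'
from h import *
import pickle
c=pickle.load(open('side_a2.pkl','rb'));g=cv2.cvtColor(c['frame'],cv2.COLOR_RGB2GRAY);hs=cv2.cvtColor(c['frame'],cv2.COLOR_RGB2HSV)
for v in range(224,250):print(v,g[v,[332,334,336,338,340,342]],hs[v,[336,340],1],'|',g[v,[362,364,366,368,370]],hs[v,[362,364],1], '|',[ray(c,u,v,.015)[:2].round(3).tolist() for u in(337,363)])
R=np.array(c['R']);print('cam',(-R.T@np.array(c['t'])).round(3))
E
```

```text
224 [111 109 109 109 104  74] [115 115] | [41 36 37 34 29] [24 45] | [[0.438, 0.07], [0.372, 0.07]]
225 [110 107 109 107 103  85] [112 115] | [37 34 30 30 37] [32 22] | [[0.438, 0.073], [0.373, 0.072]]
226 [108 108 107 108 104  93] [115 118] | [33 33 30 31 43] [15  8] | [[0.438, 0.075], [0.373, 0.075]]
227 [108 108 109 109 105  99] [115 118] | [33 31 29 32 53] [15 38] | [[0.438, 0.078], [0.373, 0.078]]
228 [108 111 112 111 108 106] [107 114] | [33 30 31 39 62] [ 8 32] | [[0.439, 0.081], [0.373, 0.081]]
229 [108 122 120 112 108 107] [ 80 109] | [31 31 36 50 65] [16 31] | [[0.439, 0.084], [0.374, 0.084]]
230 [108 143 144 117 113 108] [38 75] | [30 34 46 61 71] [38 34] | [[0.439, 0.086], [0.374, 0.086]]
231 [112 157 156 126 117 112] [14 32] | [41 47 60 66 71] [36 77] | [[0.439, 0.089], [0.374, 0.089]]
232 [109 144 136 119 116 117] [11 11] | [51 62 67 70 70] [55 94] | [[0.439, 0.092], [0.374, 0.092]]
233 [100 109  99  97 103 109] [10  5] | [72 75 70 69 71] [36 80] | [[0.439, 0.095], [0.374, 0.095]]
234 [93 86 78 78 81 87] [6 9] | [99 90 72 72 71] [13 51] | [[0.439, 0.097], [0.375, 0.097]
[... 813 characters left out ...]
2 74 77 78 84] [84 63] | [127 102  95  94  83] [ 8 15] | [[0.441, 0.122], [0.377, 0.122]]
244 [71 71 72 71 70 72] [108 108] | [111  83  79  81  75] [13 42] | [[0.441, 0.124], [0.377, 0.124]]
245 [71 72 72 71 71 69] [114 112] | [92 74 71 73 71] [39 87] | [[0.441, 0.127], [0.377, 0.127]]
246 [69 71 72 73 72 71] [109 112] | [75 69 69 70 72] [ 83 108] | [[0.441, 0.13], [0.377, 0.13]]
247 [67 69 71 73 72 71] [113 111] | [70 68 68 69 70] [107 116] | [[0.442, 0.132], [0.378, 0.132]]
248 [66 65 67 71 71 71] [116 110] | [68 68 65 68 69] [114 117] | [[0.442, 0.135], [0.378, 0.135]]
249 [65 65 65 67 66 71] [117 120] | [68 68 67 66 66] [122 116] | [[0.442, 0.138], [0.378, 0.138]]
cam [0.577 0.524 0.965]
```

Axis is at y≈0.1057 at x=0.41, and the keyway is about 13° past up towards the left. I'll narrow the fingers and nudge the spindle back right by about 3 mm.

```bash
cat > key.py <<'E'
# keyway angle from side view: args tag, axis point x y z, yaw deg, station offsets along axis (m); + = turned left
from h import *
import pickle,sys
tag=sys.argv[1];z0,r=.015,.015
if len(sys.argv)>2: z0=float(sys.argv[2])
cols=list(map(int,sys.argv[3].split(','))) if len(sys.argv)>3 else [334,336,338,340]
c=pickle.load(open(f'side_{tag}.pkl','rb')) if tag!='new' else cam('side')
g=cv2.cvtColor(c['frame'],cv2.COLOR_RGB2GRAY).astype(float);sat=cv2.cvtColor(c['frame'],cv2.COLOR_RGB2HSV)[...,1].astype(float)
o=-np.array(c['R']).T@np.array(c['t'])
def cross(a,lev,i0,step):
    i=i0
    while (a[i]-lev)*(a[i+step]-lev)>0:i+=step
    return i+step*(a[i]-lev)/(a[i]-a[i+step])
out=[]
for u in cols:
    s=sat[:,u];rows=[v for v in range(200 if z0<.03 else 150,260) if s[v]<45]
    # longest grey run
    runs=np.split(rows,np.where(np.diff(rows)>1)[0]+1);R=[k for k in runs if len(k)>=8]
    if not R: print(u,'none');continue
    run=R[-1];t=cross(s,60,run[0],-1);b=cross(s,60,run[-1],1)
    yt,yb=ray(c,u,t,z0),ray(c,u,b,z0);ya=(yt+yb)/2
    seg=g[:,u];lo=run[2]+np.argmin(seg[run[2]:run[-3]]);a1=seg[run[0]:lo+1].max();a2=seg[lo:run[-1]+1].max();m=seg[lo]
    e1=cross(seg,(a1+m)/2,lo,-1);e2=cross(seg,(a2+m)/2,lo,1);ang=[]
    for e in(e1,e2):
        p=ray(c,u,e,z0);k=(o[1]-p[1])/(o[2]-p[2]);y0=p[1]-ya[1]
        h=np.roots([1+k*k,2*k*y0,y0*y0-r*r]).real.max();ang.append(np.degrees(np.arctan2(y0+k*h,h)))
    out.append(np.mean(ang));print(u,'axis',ya.round(4)[:2],'w',(yb-yt)[1].round(4),'edges',np.round(ang,1),'mid',out[-1].round(1))
print('mean',np.mean(out).round(1))
E
python3 key.py a2
python3 -m handwheel '[[[0,0,0],[-0.0017,-0.0117,0],0.4],[[0,0,0],[-0.0016,-0.0117,0],0.5],[[0,0,0],[0,0,0],0.55],[[0,0,0],[0,0,0],0.55],[[0,0,0],[0,0,0],0.55]]'
python3 key.py new
```

```text
334 axis [0.4472 0.1019] w 0.0346 edges [-5.3 30.3] mid 12.5
336 axis [0.4423 0.1026] w 0.0353 edges [-10.   28.6] mid 9.3
338 axis [0.4374 0.1037] w 0.0342 edges [-11.2  26.5] mid 7.6
340 axis [0.4325 0.1045] w 0.0342 edges [-9.1 26.5] mid 8.7
mean 9.5
time: 9.3
tool_pos: [0.4087, 0.1004, -0.0339]
tool_rot: [[0.99, -0.144, -0.0], [-0.144, -0.99, -0.0], [-0.0, 0.0, -1.0]]
ft_force: [-0.8, 0.2, -0.2]
grip_width: 0.451
finger_force: 0.0
334 axis [0.4468 0.0944] w 0.0314 edges [30.4 44.3] mid 37.4
336 axis [0.4418 0.0944] w 0.0325 edges [-4.   3.3] mid -0.4
338 axis [0.4369 0.0954] w 0.0327 edges [-8.2 -0.3] mid -4.2
340 axis [0.4319 0.0963] w 0.0322 edges [33.5 47.5] mid 40.5
mean 18.3
```

```bash
python3 -m handwheel '[[[0,0,0],[0,0,0],0.58],[[0,0,0],[0,0.002,0],0.6],[[0,0,0],[0.0003,0.002,0],0.6],[[0,0,0],[0.0003,0.002,0],0.6],[[0,0,0],[0.0003,0.002,0],0.6]]'
python3 -m handwheel '[[[0,0,0],[0,0,0],0.6],[[0,0,0],[0,0,0],0.6]]'
python3 key.py new; python3 look.py a3 .43 .1 .03;python3 - <<'E'
import pickle,cv2
g=cv2.cvtColor(pickle.load(open('side_a3.pkl','rb'))['frame'],cv2.COLOR_RGB2GRAY)
for v in range(226,246):print(v,g[v,[334,336,338,340,342]])
E
```

```text
time: 9.85
tool_pos: [0.4091, 0.1032, -0.0339]
tool_rot: [[0.99, -0.143, 0.0], [-0.143, -0.99, 0.0], [0.0, -0.0, -1.0]]
ft_force: [0.5, -0.1, 0.5]
grip_width: 0.406
finger_force: 0.0
time: 10.05
tool_pos: [0.409, 0.1031, -0.0339]
tool_rot: [[0.99, -0.143, 0.0], [-0.143, -0.99, 0.0], [0.0, -0.0, -1.0]]
ft_force: [1.0, -0.2, 0.5]
grip_width: 0.402
finger_force: 0.0
334 axis [0.447  0.0975] w 0.0337 edges [-20.4  13.7] mid -3.3
336 axis [0.442  0.0978] w 0.0354 edges [-19.   12.3] mid -3.4
338 axis [0.4371 0.0985] w 0.035 edges [-23.2  11.8] mid -5.7
340 axis [0.4322 0.0996] w 0.0338 edges [-20.9   9.6] mid -5.6
mean -4.5
(310, 395, 3)
226 [109 107 107 105 101]
227 [115 118 110 106 102]
228 [125 134 123 109 104]
229 [121 137 126 106 103]
230 [100 106 100  93  94]
231 [92 80 74 76 77]
232 [98 88 80 78 73]
233 [121 124 112 107  93]
234 [143 154 148 140 128]
235 [146 158 157 158 154]
236 [141 148 151 154 155]
237 [133 139 143 145 147]
238 [121 128 132 136 136]
239 [105 112 119 122 123]
240 [ 83  91 101 101 106]
241 [73 76 81 81 86]
242 [70 69 70 69 70]
243 [68 70 71 68 69]
244 [72 71 70 68 69]
245 [71 71 70 70 70]
```

```bash
python3 -m handwheel '[[[0,0,0],[0,0,-0.008],0.6],[[0,0,0],[0,0,0],0.61],[[0,0,0],[0,0,0],0.62],[[0,0,0],[0,0,0],0.63],[[0,0,0],[0,0,0],0.64]]' 60
python3 -m handwheel '[[[0,0,0],[0,0,0],0.65],[[0,0,0],[0,0,0],0.66],[[0,0,0],[0,0,0],0.7],[[0,0,0],[0,0,0],0.75],[[0,0,0],[0,0,0],0.75]]' 60
python3 key.py new; python3 look.py a4 .43 .1 .03;python3 - <<'E'
import pickle,cv2
g=cv2.cvtColor(pickle.load(open('side_a4.pkl','rb'))['frame'],cv2.COLOR_RGB2GRAY)
for v in range(226,246):print(v,g[v,[334,336,338,340,342]])
E
```

```text
time: 10.7
tool_pos: [0.4095, 0.1037, -0.0339]
tool_rot: [[0.99, -0.142, 0.004], [-0.142, -0.99, 0.0], [0.004, -0.001, -1.0]]
ft_force: [-8.5, -0.0, 48.1]
grip_width: 0.364
finger_force: 23.8
time: 11.2
tool_pos: [0.4094, 0.1031, -0.0336]
tool_rot: [[0.99, -0.142, 0.004], [-0.142, -0.99, -0.001], [0.004, 0.0, -1.0]]
ft_force: [-8.1, -2.4, 54.1]
grip_width: 0.337
finger_force: 64.9
334 axis [0.4471 0.0989] w 0.0347 edges [-14.3  20.4] mid 3.0
336 axis [0.4421 0.0991] w 0.0354 edges [-14.3  19.7] mid 2.7
338 axis [0.4372 0.1002] w 0.0347 edges [-18.9  18.6] mid -0.1
340 axis [0.4323 0.1012] w 0.0338 edges [-17.2  18.1] mid 0.4
mean 1.5
(310, 395, 3)
226 [108 107 106 106 102]
227 [112 114 110 105 103]
228 [128 129 118 110 109]
229 [143 146 124 113 112]
230 [138 137 116 111 113]
231 [107 103  92 100 104]
232 [87 75 76 81 83]
233 [87 79 75 74 71]
234 [108 106  99  89  82]
235 [136 137 130 120 112]
236 [142 149 147 146 142]
237 [138 146 147 149 148]
238 [130 135 140 141 144]
239 [117 122 128 129 132]
240 [ 98 104 108 114 117]
241 [77 81 87 92 98]
242 [69 71 74 77 80]
243 [68 71 69 71 69]
244 [70 72 70 67 67]
245 [72 71 71 68 70]
```

Gripped with the keyway at about +1.5°. The tips are pressing on the bench at 54 N, so I'll ease up and lift straight.

```bash
python3 -m handwheel '[[[0,0,0],[0,0,0.008],0.75],[[0,0,0],[0,0,0.004],0.75],[[0,0,0],[0,0,0.01],0.75],[[0,0,0],[0,0,0.02],0.75],[[0,0,0],[0,0,0.03],0.75]]'
python3 -m handwheel '[[[0,0,0],[0,0,0.1],0.75],[[0,0,0],[0,0,0.1],0.75],[[0,0,0],[0,0,0.1],0.75],[[0,0,0],[0,0,0.1],0.75],[[0,0,0],[0,0,0],0.75]]'
python3 - <<'E'
from h import *
import pickle
c=cam('side');pickle.dump(c,open('side_b1.pkl','wb'))
T=manip.observe()['tool_pos'];print(T)
P,m=axis(c,(.35,.47,.05,.16),T[2]+.02,T[2]+.075)
hsv=cv2.cvtColor(c['frame'],cv2.COLOR_RGB2HSV);m&=(hsv[...,1]<60)&(hsv[...,2]>90);print(m.sum(),np.percentile(P[m],[2,50,98],0).round(3))
t=cam('top');pickle.dump(t,open('top_b1.pkl','wb'))
P,m=axis(t,(.33,.47,.05,.16),T[2]+.02,T[2]+.075)
hsv=cv2.cvtColor(t['frame'],cv2.COLOR_RGB2HSV);m&=(hsv[...,1]<60)&(hsv[...,2]>90);print(m.sum(),np.percentile(P[m],[2,50,98],0).round(3))
u,v=map(int,proj(c,(T[0],T[1],T[2]+.05)));a=c['frame'][v-45:v+45,u-50:u+50]
u,v=map(int,proj(t,(T[0],T[1],T[2]+.05)));b=t['frame'][v-45:v+45,u-50:u+50]
cv2.imwrite('pics/b1.png',cv2.resize(np.hstack([a,b]),None,fx=4,fy=4,interpolation=2)[:,:,::-1])
E
```

```text
time: 11.85
tool_pos: [0.4085, 0.1029, -0.0148]
tool_rot: [[0.99, -0.143, -0.002], [-0.143, -0.99, -0.0], [-0.002, 0.001, -1.0]]
ft_force: [0.2, -0.3, -3.8]
grip_width: 0.329
finger_force: 59.4
time: 12.35
tool_pos: [0.4108, 0.1037, 0.1086]
tool_rot: [[0.99, -0.144, 0.006], [-0.144, -0.99, 0.001], [0.006, -0.002, -1.0]]
ft_force: [0.6, 0.1, -4.5]
grip_width: 0.33
finger_force: 60.5
[0.40999085 0.10303703 0.10679652]
286 [[0.364 0.091 0.154]
 [0.426 0.112 0.166]
 [0.453 0.122 0.172]]
424 [[0.36  0.089 0.153]
 [0.386 0.109 0.167]
 [0.408 0.123 0.173]]
```

View pics/b1.png

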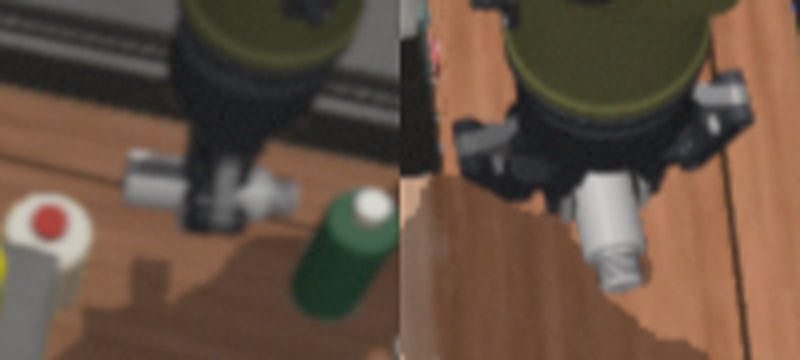

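The spindle is held with the keyway up and the weight reads about 4 N. I'll measure how it sits in the hand: the keyway angle, the along-axis offset and the lateral offset.

```bash
python3 - <<'E'
from h import *
import pickle
o=manip.observe();T=o['tool_pos'];print(T.round(4),o['tool_rot'][:,0].round(4))
c=pickle.load(open('side_b1.pkl','rb'));t=pickle.load(open('top_b1.pkl','rb'))
u,v=map(int,proj(c,(T[0],T[1],T[2]+.05)));print('side crop org',u-50,v-45)
hs=cv2.cvtColor(c['frame'],cv2.COLOR_RGB2HSV);g=hs[...,2]
for vv in range(v-9,v+9,2):print(vv,'u',u-24,g[vv,u-24:u-4].tolist(),'sat',hs[vv,u-24:u-14,1].tolist())
z=T[2]+.05;ax=np.array([.9897,-.1432])
for uu in(u-20,u-19,u-18):print(uu,'s of far end rel TCP',[(round(float((ray(c,uu,vv,z)[:2]-T[:2])@ax),4)) for vv in(v-4,v,v+4)])
u,v=map(int,proj(t,(T[0],T[1],T[2]+.05)));hs=cv2.cvtColor(t['frame'],cv2.COLOR_RGB2HSV)
for vv in range(v,v+30,2):
    k=[q for q in range(u-20,u+20) if hs[vv,q,1]<50 and hs[vv,q,2]>90];
    if k:
        a,b=ray(t,k[0],vv,z)[:2]-T[:2],ray(t,k[-1],vv,z)[:2]-T[:2];n=np.array([.1432,.9897]);print(vv,k[0],k[-1],'s',((a+b)/2@ax).round(4),'n edges',(a@n).round(4),(b@n).round(4))
E
python3 key.py b1 .156 332,334,336,338
```

```text
[0.409  0.1026 0.1055] [ 0.9896 -0.144   0.0011]
side crop org 308 164
200 u 334 [133, 132, 135, 132, 133, 131, 133, 132, 133, 133, 133, 131, 130, 130, 132, 130, 132, 132, 129, 120] sat [115, 118, 115, 120, 117, 111, 104, 95, 92, 96]
202 u 334 [136, 137, 137, 137, 135, 134, 143, 155, 160, 158, 148, 134, 124, 122, 120, 121, 122, 125, 122, 105] sat [116, 115, 114, 112, 108, 80, 45, 25, 18, 19]
204 u 334 [137, 138, 136, 137, 130, 118, 106, 107, 104, 99, 92, 90, 89, 91, 94, 99, 102, 105, 103, 86] sat [117, 115, 114, 112, 104, 78, 36, 17, 7, 10]
206 u 334 [139, 139, 139, 136, 128, 108, 100, 94, 87, 80, 79, 77, 71, 72, 71, 72, 72, 71, 67, 58] sat [116, 114, 110, 111, 96, 64, 26, 5, 0, 10]
208 u 334 [111, 120, 122, 121, 113, 114, 128, 141, 140, 136, 131, 127, 122, 120, 117, 112, 108, 102, 95, 81] sat [115, 111, 113, 107, 81, 34, 6, 4, 4, 4]
210 u 334 [116, 114, 111, 103, 100, 112, 135, 146, 151, 152, 151, 152, 154, 156, 155, 154, 153, 151, 147, 131] sat [125, 125, 126, 111, 66, 18, 8, 3, 5, 3]
212 u 334 [131, 131, 131, 126, 114, 116, 122, 130, 133, 134, 137, 138, 139, 140, 140, 142, 143, 14
[... 728 characters left out ...]
3 n edges 0.0208 -0.0125
278 275 289 s -0.0189 n edges 0.0142 -0.0116
280 275 290 s -0.0229 n edges 0.0149 -0.0127
282 275 290 s -0.0267 n edges 0.0157 -0.0118
284 276 290 s -0.0308 n edges 0.0146 -0.011
286 276 289 s -0.0344 n edges 0.0154 -0.0084
288 279 289 s -0.0387 n edges 0.0107 -0.0076
290 280 289 s -0.0427 n edges 0.0096 -0.0068
292 280 289 s -0.0464 n edges 0.0104 -0.006
294 281 286 s -0.0498 n edges 0.0093 0.0003
332 axis [ 0.4598 -0.0391] w 0.1764 edges [121.7 120.6] mid 121.1
334 axis [ 0.4553 -0.0375] w 0.175 edges [121.6 120.9] mid 121.3
336 axis [ 0.4507 -0.0358] w 0.1732 edges [121.5 121. ] mid 121.3
338 axis [ 0.4461 -0.0337] w 0.1729 edges [121.5 120.5] mid 121.0
mean 121.2
```

```bash
sed -i 's/range(200 if z0<.03 else 150,260)/range(*(map(int,sys.argv[4].split(",")) if len(sys.argv)>4 else (200,260)))/' key.py
python3 key.py b1 .1555 341,343,345,347,349 197,222
python3 - <<'E'
import numpy as np
for yaw in (-23.6,):
    th=np.radians(yaw);u=np.array([np.cos(th),np.sin(th)]);n=np.array([-u[1],u[0]])
    tgt=np.array([.6213,-.0368])-.005*u-.0018*n;print('TCP target',tgt.round(4),'delta from',(tgt-[.409,.1026]).round(4),((tgt-[.409,.1026])/.3).round(4))
E
```

```text
341 axis [0.4473 0.0973] w 0.0347 edges [-10.2  24.4] mid 7.1
343 axis [0.443  0.0976] w 0.0354 edges [-10.2  23.8] mid 6.8
345 axis [0.4387 0.0985] w 0.0348 edges [-14.   22.6] mid 4.3
347 axis [0.4343 0.0995] w 0.034 edges [-13.6  21.2] mid 3.8
349 axis [0.43   0.1002] w 0.0337 edges [-13.7  20.9] mid 3.6
mean 5.1
TCP target [ 0.616  -0.0364] delta from [ 0.207 -0.139] [ 0.69   -0.4635]
```

```bash
python3 - <<'E'
from h import *
import pickle
for n in('side','top'):
    c=pickle.load(open(n+'.pkl','rb'))
    for y in np.arange(-.2,.06,.03):
        P,m=axis(c,(.4,.68,y,y+.03),.11,.31);Q=P[m]
        if len(Q)>5:print(n,y.round(2),len(Q),'xmax',np.percentile(Q[:,0],98).round(3),'z there',Q[Q[:,0]>np.percentile(Q[:,0],95)][:,2].mean().round(3))
E
python3 -m handwheel '[[[0,0,0],[0,0,0.12],0.75],[[0,0,0],[0,0,0.12],0.75],[[0,0,0],[0,0,0.12],0.75],[[0,0,0],[0,0,0.12],0.75],[[0,0,0],[0,0,0.06],0.75]]'
```

```text
side -0.2 1014 xmax 0.554 z there 0.265
side -0.17 525 xmax 0.568 z there 0.262
side -0.14 1066 xmax 0.57 z there 0.264
side -0.11 1624 xmax 0.546 z there 0.263
side -0.08 440 xmax 0.475 z there 0.26
side 0.04 34 xmax 0.68 z there 0.159
top -0.2 1757 xmax 0.55 z there 0.268
top -0.17 1613 xmax 0.56 z there 0.267
top -0.14 941 xmax 0.571 z there 0.264
top -0.11 718 xmax 0.556 z there 0.254
top -0.08 384 xmax 0.488 z there 0.217
top 0.01 15 xmax 0.68 z there 0.156
top 0.04 211 xmax 0.68 z there 0.147
time: 12.95
tool_pos: [0.4092, 0.1031, 0.2684]
tool_rot: [[0.99, -0.143, 0.0], [-0.143, -0.99, -0.0], [0.0, -0.0, -1.0]]
ft_force: [-0.6, 0.2, -5.7]
grip_width: 0.329
finger_force: 61.1
```

```bash
python3 -m handwheel '[[[0,0,-0.034],[0.115,-0.077,0],0.75],[[0,0,-0.034],[0.115,-0.077,0],0.75],[[0,0,-0.034],[0.115,-0.077,0],0.75],[[0,0,-0.034],[0.115,-0.077,0],0.75],[[0,0,-0.034],[0.115,-0.077,0],0.75]]'
python3 -m handwheel '[[[0,0,0],[0.115,-0.08,0],0.75],[[0,0,0],[0,0,-0.12],0.75],[[0,0,0],[0,0,-0.12],0.75],[[0,0,0],[0,0,0],0.75],[[0,0,0],[0,0,0],0.75]]'
python3 -c "
from rig import manip;o=manip.observe();print(o['joint_positions'].round(1),o['tool_pos'].round(4),o['tool_rot'].round(4).tolist())"
```

```text
time: 13.45
tool_pos: [0.5819, -0.0139, 0.2645]
tool_rot: [[0.916, -0.401, -0.004], [-0.401, -0.916, -0.001], [-0.004, 0.002, -1.0]]
ft_force: [1.0, 0.6, -3.1]
grip_width: 0.334
finger_force: 61.1
time: 13.95
tool_pos: [0.6152, -0.0363, 0.1939]
tool_rot: [[0.917, -0.399, -0.004], [-0.399, -0.917, 0.0], [-0.003, 0.001, -1.0]]
ft_force: [1.0, 0.8, -3.1]
grip_width: 0.335
finger_force: 60.8
[  18.3   30.1  -28.4   87.4   15.    66.6 -126.4] [ 0.6152 -0.0363  0.1939] [[0.917, -0.3988, -0.0038], [-0.3988, -0.917, 0.0001], [-0.0035, 0.0014, -1.0]]
```

```bash
cat > jigchk.py <<'E'
from h import *
import pickle,sys
tag=sys.argv[1];o=manip.observe();T=o['tool_pos'];za=float(sys.argv[2]) if len(sys.argv)>2 else T[2]+.05
u=np.array([np.cos(np.radians(-23.6)),np.sin(np.radians(-23.6))]);n=np.array([-u[1],u[0]]);O=np.array([.6213,-.0368])
print('tcp jig',((T[:2]-O)@u).round(4),((T[:2]-O)@n).round(4),T.round(4),'axis z',round(za,4))
for k in('side','top'):
    c=cam(k);pickle.dump(c,open(f'{k}_{tag}.pkl','wb'));P=pts(c);U=(P[...,:2]-O)@u;N=(P[...,:2]-O)@n;hsv=cv2.cvtColor(c['frame'],cv2.COLOR_RGB2HSV)
    m=(abs(N)<.022)&(U>-.065)&(U<.045)&(P[...,2]>za-.004)&(P[...,2]<za+.022)&(hsv[...,1]<60)&(hsv[...,2]>85)&(c['range_z']>0)
    if m.sum()<20:print(k,'few',m.sum());continue
    print(k,m.sum(),'u',np.percentile(U[m],[1,99]).round(4),'ztop',np.percentile(P[m][:,2],[50,95]).round(4))
    for lo in(-.055,-.045,-.035,-.025,.015,.025):
        q=m&(U>lo)&(U<lo+.01)
        if q.sum()>8:
            from scipy.optimize import least_squares
            r=.010 if lo<-.04 else .015
            A=np.c_[N[q],P[q][:,2]];p=least_squares(lambda p:np.hypot(A[:,0]-p[0],A[:,1]-p[1])-r,[0,za],loss='soft_l1',f_scale=.001).x;print('  u',lo,q.sum(),'axis n',p[0].round(4),'z',p[1].round(4))
E
python3 -m handwheel '[[[0,0,0],[0,0,-0.145],0.75],[[0,0,0],[0,0,-0.145],0.75],[[0,0,0],[0,0,-0.145],0.75],[[0,0,0],[0,0,-0.145],0.75],[[0,0,0],[0,0,0],0.75]]'
python3 -m handwheel '[[[0,0,0],[0,0,0],0.75],[[0,0,0],[0,0,0],0.75]]'
python3 jigchk.py c1
```

```text
time: 14.45
tool_pos: [0.6131, -0.0367, 0.0176]
tool_rot: [[0.917, -0.399, -0.008], [-0.399, -0.917, -0.0], [-0.007, 0.003, -1.0]]
ft_force: [-1.1, -0.7, -4.4]
grip_width: 0.33
finger_force: 60.8
time: 14.65
tool_pos: [0.6187, -0.0361, 0.0247]
tool_rot: [[0.917, -0.399, 0.005], [-0.399, -0.917, -0.0], [0.005, -0.002, -1.0]]
ft_force: [-0.4, -0.2, -3.7]
grip_width: 0.331
finger_force: 60.8
tcp jig -0.0027 -0.0004 [ 0.6187 -0.0361  0.0247] axis z 0.0747
side 213 u [-0.0521  0.0388] ztop [0.0821 0.0878]
  u -0.055 26 axis n 0.0021 z 0.0713
  u -0.045 38 axis n 0.001 z 0.0724
  u -0.035 43 axis n 0.0006 z 0.0719
  u -0.025 46 axis n -0.0 z 0.0717
  u 0.025 14 axis n 0.0075 z 0.069
top 377 u [-0.0548  0.0143] ztop [0.0847 0.0906]
  u -0.055 46 axis n -0.0003 z 0.0727
  u -0.045 64 axis n 0.0003 z 0.0758
  u -0.035 54 axis n -0.0001 z 0.0735
  u -0.025 61 axis n -0.0005 z 0.0741
```

```bash
cat > key2.py <<'E'
# keyway angle, profile along image line perpendicular to projected axis; n-z plane geometry
from h import *
import pickle,sys
tag,za,O,yaw=sys.argv[1],float(sys.argv[2]),np.array(eval(sys.argv[3])),np.radians(float(sys.argv[4]));us=eval(sys.argv[5])
u=np.array([np.cos(yaw),np.sin(yaw)]);n=np.array([-u[1],u[0]])
c=pickle.load(open(f'side_{tag}.pkl','rb'));R=np.array(c['R']);o=-R.T@np.array(c['t']);g=cv2.cvtColor(c['frame'],cv2.COLOR_RGB2GRAY).astype(np.float32)
sat=cv2.cvtColor(c['frame'],cv2.COLOR_RGB2HSV)[...,1].astype(np.float32)
k=((o[:2]-O)@n)/(o[2]-za)
# surface angle a -> point on cylinder visible from the camera; sample the grey value by angle
A=np.arange(-70,100,5);acc=[]
for s in us:
    X=[np.r_[O+u*s+n*.015*np.sin(np.radians(a)),za+.015*np.cos(np.radians(a))] for a in A]
    uv=np.array([proj(c,x) for x in X],np.float32);acc.append(cv2.remap(g,uv[:,:1],uv[:,1:],1).ravel())
acc=np.array(acc);print('view tilt',np.degrees(np.arctan(k)).round(1))
for i,a in enumerate(A):print(a,acc[:,i].round(0).astype(int))
E
python3 key2.py b1 .1555 '(.4097+.0055,.1044-.001)' -8.3 '(.02,.026,.032)'
python3 key2.py c1 .073 '(.6213,-.0368)' -23.6 '(.018,.024,.030)'
```

```text
view tilt 28.5
-70 [108 127 147]
-65 [107 126 146]
-60 [107 125 145]
-55 [107 125 146]
-50 [107 125 148]
-45 [107 123 150]
-40 [107 121 154]
-35 [107 119 150]
-30 [104 116 146]
-25 [ 98 109 140]
-20 [ 91  99 129]
-15 [ 84  88 114]
-10 [ 76  80 100]
-5 [72 73 91]
0 [71 74 85]
5 [75 76 86]
10 [83 85 91]
15 [100  97 104]
20 [120 117 119]
25 [138 135 137]
30 [150 149 146]
35 [154 151 150]
40 [151 150 148]
45 [146 146 145]
50 [142 142 141]
55 [138 137 136]
60 [132 132 131]
65 [126 126 125]
70 [120 120 119]
75 [114 114 114]
80 [109 110 109]
85 [105 106 105]
90 [102 102 101]
95 [100  99  99]
view tilt 29.1
-70 [39 66 66]
-65 [40 66 64]
-60 [41 66 62]
-55 [43 67 61]
-50 [45 69 60]
-45 [47 71 60]
-40 [49 74 61]
-35 [52 76 64]
-30 [55 78 68]
-25 [58 81 71]
-20 [62 83 74]
-15 [67 85 76]
-10 [71 86 78]
-5 [75 87 82]
0 [77 88 85]
5 [78 90 89]
10 [78 91 96]
15 [ 79  93 104]
20 [ 80  96 116]
25 [ 81  98 128]
30 [ 83 101 136]
35 [ 83 102 141]
40 [ 82 102 138]
45 [ 82  99 132]
50 [ 82  95 121]
55 [ 79  92 109]
60 [76 89 97]
65 [73 88 84]
70 [70 86 74]
75 [67 86 69]
80 [65 85 65]
85 [62 84 65]
90 [60 83 67]
95 [58 82 69]
```

Centred over the cradle to about 1 mm, with the keyway near 0°. Lowering to contact.

```bash
python3 -m handwheel '[[[0,0,0],[0,0,-0.045],0.75],[[0,0,0],[0,0,-0.03],0.75],[[0,0,0],[0,0,-0.01],0.75],[[0,0,0],[0,0,0],0.75],[[0,0,0],[0,0,0],0.75]]'
python3 -m handwheel '[[[0,0,0],[0,0,-0.005],0.75],[[0,0,0],[0,0,-0.003],0.75],[[0,0,0],[0,0,0],0.75]]'
```

```text
time: 15.25
tool_pos: [0.616, -0.0364, -0.0044]
tool_rot: [[0.917, -0.399, -0.0], [-0.399, -0.917, 0.0], [-0.0, -0.0, -1.0]]
ft_force: [-0.6, 0.6, -3.9]
grip_width: 0.329
finger_force: 61.0
time: 15.55
tool_pos: [0.616, -0.0365, -0.0066]
tool_rot: [[0.917, -0.399, 0.0], [-0.399, -0.917, -0.0], [0.0, 0.0, -1.0]]
ft_force: [0.0, -0.3, -4.2]
grip_width: 0.333
finger_force: 61.0
```

```bash
python3 -m handwheel '[[[0,0,0],[0,0,-0.003],0.75],[[0,0,0],[0,0,0],0.75]]'
python3 -m handwheel '[[[0,0,0],[0,0,-0.003],0.75],[[0,0,0],[0,0,0],0.75]]'
python3 -m handwheel '[[[0,0,0],[0,0,-0.003],0.75],[[0,0,0],[0,0,0],0.75]]'
```

```text
time: 15.75
tool_pos: [0.616, -0.0365, -0.0076]
tool_rot: [[0.917, -0.399, -0.0], [-0.399, -0.917, 0.0], [-0.0, -0.0, -1.0]]
ft_force: [0.2, -0.2, -3.5]
grip_width: 0.328
finger_force: 61.0
time: 15.95
tool_pos: [0.6161, -0.0366, -0.0082]
tool_rot: [[0.917, -0.399, 0.0], [-0.399, -0.917, -0.0], [0.0, 0.0, -1.0]]
ft_force: [-1.3, 0.0, -1.1]
grip_width: 0.332
finger_force: 61.4
time: 16.15
tool_pos: [0.6162, -0.0368, -0.0084]
tool_rot: [[0.917, -0.4, 0.001], [-0.4, -0.917, -0.001], [0.001, 0.0, -1.0]]
ft_force: [-3.4, -1.2, 5.6]
grip_width: 0.329
finger_force: 62.1
```

Seated: the vertical force rose at −0.0084, exactly where expected. Releasing gradually and rising.

```bash
python3 -m handwheel '[[[0,0,0],[0,0,0],0.66],[[0,0,0],[0,0,0],0.63],[[0,0,0],[0,0,0],0.58],[[0,0,0],[0,0,0],0.5],[[0,0,0],[0,0,0],0.45]]' 20
python3 -m handwheel '[[[0,0,0],[0,0,0.03],0.45],[[0,0,0],[0,0,0.1],0.45],[[0,0,0],[0,0,0.15],0.45],[[0,0,0],[0,0,0.15],0.45],[[0,0,0],[0,0,0.15],0.45]]'
python3 -m handwheel '[[[0,0,0],[0,0,0.15],0.45],[[0,0,0],[0,0,0.15],0.45],[[0,0,0],[-0.1,0,0],0.45],[[0,0,0],[-0.1,0,0],0.45],[[0,0,0],[-0.1,0,0],0.45]]'
python3 jigchk.py d1 .04; python3 key2.py d1 .04 '(.6213,-.0368)' -23.6 '(.006,.012,.018,.030,.035)'
```

```text
time: 16.65
tool_pos: [0.6162, -0.0363, -0.0094]
tool_rot: [[0.917, -0.399, 0.0], [-0.399, -0.917, 0.0], [0.0, -0.0, -1.0]]
ft_force: [0.5, 0.3, -0.0]
grip_width: 0.552
finger_force: 0.0
time: 17.15
tool_pos: [0.6157, -0.0362, 0.1671]
tool_rot: [[0.917, -0.399, 0.0], [-0.399, -0.917, 0.0], [0.0, -0.0, -1.0]]
ft_force: [0.6, -1.2, 0.7]
grip_width: 0.549
finger_force: 0.0
time: 17.65
tool_pos: [0.5249, -0.0362, 0.2555]
tool_rot: [[0.917, -0.399, 0.001], [-0.399, -0.917, -0.0], [0.001, -0.0, -1.0]]
ft_force: [-0.2, -0.0, 0.8]
grip_width: 0.552
finger_force: 0.0
tcp jig -0.0886 -0.038 [ 0.5249 -0.0362  0.2555] axis z 0.04
side 394 u [-0.0541  0.0365] ztop [0.0486 0.0544]
  u -0.055 29 axis n -0.0015 z 0.0388
  u -0.045 40 axis n -0.0003 z 0.041
  u -0.035 52 axis n -0.0008 z 0.0388
  u -0.025 46 axis n -0.0007 z 0.0383
  u 0.015 43 axis n 0.0004 z 0.0362
  u 0.025 48 axis n -0.0005 z 0.0365
top 496 u [-0.056   0.0353] ztop [0.0503 0.0561]
  u -0.055 44 axis n -0.0014 z 0.0405
  u -0.045 62 axis n -0.0011 z 0.0446
  u -0.035 63 axis n -0.0014 z 0.0397
  u -0.025 50 axis n -0.0015 z 0.0401
[... 247 characters left out ...]
[148 146 151 150 120]
-35 [147 146 148 145 116]
-30 [145 140 143 138 108]
-25 [140 133 137 130 101]
-20 [131 124 129 120  94]
-15 [121 115 119 111  87]
-10 [112 109 111 102  83]
-5 [112 105 104 102  81]
0 [112 106 106 104  80]
5 [120 117 114 111  90]
10 [129 130 126 125 101]
15 [144 147 146 142 114]
20 [163 167 164 160 128]
25 [178 181 178 178 139]
30 [185 190 192 184 147]
35 [189 191 190 187 149]
40 [185 186 187 183 144]
45 [179 179 179 176 140]
50 [169 170 170 167 132]
55 [158 159 159 158 125]
60 [146 147 149 148 118]
65 [135 137 138 138 111]
70 [124 126 128 130 107]
75 [114 115 118 127 104]
80 [106 106 109 124 103]
85 [100  99 102 123 108]
90 [ 96  92  96 131 113]
95 [ 93  86  92 138 117]
```

The spindle is in both vees, centred within about 2 mm, with the keyway at about 0°. Next I'll check the space behind the leaf before going round it.

```bash
python3 - <<'E'
from h import *
import pickle
u=np.array([.9164,-.4003]);n=np.array([.4003,.9164]);O=np.array([.6213,-.0368])
for k in('side','top'):
    c=pickle.load(open(k+'.pkl','rb'));P=pts(c);U=(P[...,:2]-O)@u;N=(P[...,:2]-O)@n
    for a in np.arange(-.01,.24,.03):
        row=[]
        for b in np.arange(-.15,.15,.03):
            m=(U>a)&(U<a+.03)&(N>b)&(N<b+.03)&(P[...,2]<1)&(c['range_z']>0)
            row.append(int(1000*np.percentile(P[m][:,2],97)) if m.sum()>4 else -1)
        print(k,'u',a.round(2),row)
E
python3 -m handwheel '[[[0,0,0],[0.134,-0.0323,0],1],[[0,0,0],[0.134,-0.0323,0],1],[[0,0,0],[0.134,-0.0323,0],1],[[0,0,0],[0,0,0],1],[[0,0,0],[0,0,0],1]]' 40
```

```text
side u -0.01 [268, 264, 6, 13, 14, 13, 12, 1, 159, 145]
side u 0.02 [59, 59, 61, 59, 42, 46, 14, 1, 191, 163]
side u 0.05 [59, 53, 41, 61, 116, 116, 61, -1, 163, 161]
side u 0.08 [31, 32, 32, 61, 59, 60, -1, 0, 67, 68]
side u 0.11 [32, 31, 32, 60, 62, 62, 61, 0, 67, 254]
side u 0.14 [32, 48, 48, 62, 63, 61, 405, 407, 408, 407]
side u 0.17 [49, 48, 46, 59, 176, 171, 410, -1, -1, -1]
side u 0.2 [50, 48, 32, 213, 212, -1, 410, 406, 341, 341]
side u 0.23 [55, 31, 32, 32, -1, -1, 411, 408, 341, 341]
top u -0.01 [270, 266, 8, 15, 16, 16, 13, 3, 161, 142]
top u 0.02 [44, 61, 62, 60, 64, 62, 16, 143, 194, 166]
top u 0.05 [31, 34, 39, 64, 118, 119, 13, 2, -1, 4]
top u 0.08 [-1, 34, 35, 63, 63, 64, 1, 54, 67, 68]
top u 0.11 [-1, 33, 33, 63, 65, 65, 63, 2, 69, 256]
top u 0.14 [33, 50, 50, 63, 65, 64, 408, 406, 407, 408]
top u 0.17 [51, 51, 42, 212, 193, 266, 410, -1, -1, -1]
top u 0.2 [51, 50, 34, 214, 213, 263, 361, -1, -1, -1]
top u 0.23 [59, 34, 35, 42, 215, 162, 161, 357, 342, 343]
time: 18.25
tool_pos: [0.6473, -0.0653, 0.2538]
tool_rot: [[0.917, -0.399, -0.001], [-0.399, -0.917, 0.001], [-0.002, -0.001, -1.0]]
ft_force: [0.2, 0.4, -0.3]
grip_width: -0.0
finger_force: 0.0
```

```bash
python3 - <<'E'
from h import *
import pickle
u=np.array([.9164,-.4003]);n=np.array([.4003,.9164]);O=np.array([.6213,-.0368])
for k in('side','top'):
    c=pickle.load(open(k+'.pkl','rb'));P=pts(c);U=(P[...,:2]-O)@u;N=(P[...,:2]-O)@n
    for b in np.arange(-.06,.1,.02):
        m=(N>b)&(N<b+.02)&(U>.1)&(U<.35)&(P[...,2]>.14)&(P[...,2]<.5)&(c['range_z']>0)
        if m.sum()>4:print(k,'n',b.round(2),m.sum(),'umin by z',[(z,np.percentile(U[m&(P[...,2]>z)&(P[...,2]<z+.07)],3).round(3)) for z in(.14,.21,.28,.35) if (m&(P[...,2]>z)&(P[...,2]<z+.07)).sum()>3])
E
```

```text
side n -0.04 152 umin by z [(0.14, np.float64(0.2)), (0.21, np.float64(0.201))]
side n -0.02 81 umin by z [(0.14, np.float64(0.199))]
side n 0.0 7 umin by z [(0.14, np.float64(0.197))]
side n 0.02 30 umin by z [(0.14, np.float64(0.167)), (0.21, np.float64(0.166)), (0.28, np.float64(0.166)), (0.35, np.float64(0.166))]
side n 0.04 1295 umin by z [(0.14, np.float64(0.163)), (0.21, np.float64(0.163)), (0.28, np.float64(0.163)), (0.35, np.float64(0.163))]
side n 0.06 2494 umin by z [(0.14, np.float64(0.16)), (0.21, np.float64(0.16)), (0.28, np.float64(0.161)), (0.35, np.float64(0.161))]
side n 0.08 1092 umin by z [(0.14, np.float64(0.158)), (0.21, np.float64(0.158)), (0.28, np.float64(0.158)), (0.35, np.float64(0.157))]
top n -0.04 286 umin by z [(0.14, np.float64(0.198)), (0.21, np.float64(0.199))]
top n -0.02 540 umin by z [(0.14, np.float64(0.198)), (0.21, np.float64(0.278))]
top n 0.0 428 umin by z [(0.14, np.float64(0.195))]
top n 0.02 565 umin by z [(0.14, np.float64(0.165)), (0.21, np.float64(0.164)), (0.28, np.float64(0.163)), (0.35, np.float64(0.163))]
top n 0.04 993 umin by z [(0.14, np.float64(0.16)), (0.21, np.float64(0.16)), (0.28, np.float64(0.16)), (0.35, np.float64(0.16))]
top n 0.06 994 umin by z [(0.14, np.float64(0.157)), (0.21, np.float64(0.157)), (0.28, np.float64(0.157)), (0.35, np.float64(0.157))]
top n 0.08 1031 umin by z [(0.14, np.float64(0.155)), (0.21, np.float64(0.155)), (0.28, np.float64(0.155)), (0.35, np.float64(0.155))]
```

```bash
python3 -m handwheel '[[[0,0,0],[0.1124,-0.0331,0],1],[[0,0,0],[0.1124,-0.0331,0],1],[[0,0,0],[0,0,0],1],[[0,0,0],[0,0,0],1],[[0,0,0],[0,0,-0.1],1]]'
python3 -m handwheel '[[[0,0,0],[0,0,-0.14],1],[[0,0,0],[0,0,-0.14],1],[[0,0,0],[0,0,-0.14],1],[[0,0,0],[0,0,-0.11],1],[[0,0,0],[0,0,0],1]]'
python3 -m handwheel '[[[0,0,0],[0,0,0],1],[[0,0,0],[0,0,0],1]]'
```

```text
time: 18.75
tool_pos: [0.7155, -0.0841, 0.2296]
tool_rot: [[0.917, -0.399, 0.008], [-0.399, -0.917, 0.0], [0.007, -0.004, -1.0]]
ft_force: [0.5, -0.1, -0.7]
grip_width: 0.001
finger_force: 0.0
time: 19.25
tool_pos: [0.7097, -0.0851, 0.0618]
tool_rot: [[0.917, -0.398, -0.008], [-0.398, -0.917, 0.0], [-0.008, 0.003, -1.0]]
ft_force: [0.3, 0.2, -0.4]
grip_width: -0.002
finger_force: 0.0
time: 19.45
tool_pos: [0.7155, -0.085, 0.069]
tool_rot: [[0.917, -0.399, 0.004], [-0.399, -0.917, 0.0], [0.004, -0.002, -1.0]]
ft_force: [1.2, -0.4, -0.2]
grip_width: -0.001
finger_force: 0.0
```

```bash
python3 -m handwheel '[[[0,0,0],[-0.0367,0.016,0],1],[[0,0,0],[-0.0367,0.016,0],1],[[0,0,0],[-0.0367,0.016,0],1],[[0,0,0],[-0.0367,0.016,0],1],[[0,0,0],[0,0,0],1]]'
cat > leaf.py <<'E'
from h import *
u=np.array([.9164,-.4003]);n=np.array([.4003,.9164]);O=np.array([.6213,-.0368]);T=manip.observe()['tool_pos'];print('tool u,n',((T[:2]-O)@u).round(4),((T[:2]-O)@n).round(4),T[2].round(4))
for k in('side','top'):
    c=cam(k);P=pts(c);U=(P[...,:2]-O)@u;N=(P[...,:2]-O)@n
    m=(abs(N)<.022)&(U>-.012)&(U<.1)&(P[...,2]>.056)&(P[...,2]<.135)&(c['range_z']>0)
    print(k,[(round(a,2),int(1000*np.median(P[q][:,2]))) for a in np.arange(-.01,.1,.01) for q in [m&(U>=a)&(U<a+.01)] if q.sum()>3])
E
python3 leaf.py
```

```text
time: 19.95
tool_pos: [0.6709, -0.0656, 0.069]
tool_rot: [[0.917, -0.399, 0.004], [-0.399, -0.917, -0.001], [0.004, -0.001, -1.0]]
ft_force: [0.1, 0.1, -0.3]
grip_width: 0.002
finger_force: 0.0
tool u,n 0.057 -0.0066 0.069
side [(np.float64(0.03), 109), (np.float64(0.04), 107), (np.float64(0.05), 102), (np.float64(0.06), 62)]
top [(np.float64(-0.01), 56), (np.float64(0.02), 118), (np.float64(0.03), 106), (np.float64(0.04), 112), (np.float64(0.05), 68)]
```

```bash
python3 -m handwheel '[[[0,0,0],[-0.0367,0.016,0],1],[[0,0,0],[-0.0367,0.016,0],1],[[0,0,0],[-0.0184,0.008,-0.033],1],[[0,0,0],[-0.0184,0.008,-0.033],1],[[0,0,0],[0,0,0],1]]'
python3 leaf.py
```

```text
time: 20.55
tool_pos: [0.6355, -0.0514, 0.044]
tool_rot: [[0.917, -0.399, -0.003], [-0.399, -0.917, 0.0], [-0.003, 0.001, -1.0]]
ft_force: [0.7, 0.2, -0.2]
grip_width: 0.003
finger_force: 0.0
tool u,n 0.0189 -0.0077 0.044
side [(np.float64(-0.01), 72), (np.float64(0.0), 74), (np.float64(0.01), 86), (np.float64(0.02), 69), (np.float64(0.03), 66), (np.float64(0.04), 64), (np.float64(0.05), 63), (np.float64(0.06), 63)]
top [(np.float64(-0.01), 73), (np.float64(0.0), 97), (np.float64(0.01), 94), (np.float64(0.02), 112), (np.float64(0.03), 67), (np.float64(0.04), 65)]
```

The leaf is at about 10°. I'll lift off, shift over the tab and press it down gently.

```bash
python3 -m handwheel '[[[0,0,0],[0,0,0.05],1],[[0,0,0],[-0.0733,0.032,0],1],[[0,0,0],[0,0,-0.04],1],[[0,0,0],[0,0,-0.02],1],[[0,0,0],[0,0,-0.01],1]]'
python3 -m handwheel '[[[0,0,0],[0,0,-0.01],1],[[0,0,0],[0,0,-0.005],1],[[0,0,0],[0,0,0],1]]'
```

```text
time: 21.15
tool_pos: [0.6148, -0.0424, 0.0394]
tool_rot: [[0.917, -0.4, -0.001], [-0.4, -0.917, 0.0], [-0.001, 0.0, -1.0]]
ft_force: [-3.0, 1.9, 2.4]
grip_width: 0.001
finger_force: 2.1
time: 21.45
tool_pos: [0.6142, -0.042, 0.0348]
tool_rot: [[0.917, -0.399, -0.002], [-0.399, -0.917, 0.0], [-0.002, 0.001, -1.0]]
ft_force: [-4.9, 1.5, 0.2]
grip_width: -0.002
finger_force: 1.9
```

```bash
python3 leaf.py; python3 -m handwheel '[[[0,0,0],[0,0,-0.007],1],[[0,0,0],[0,0,0],1]]'
```

```text
tool u,n -0.0044 -0.0077 0.0348
side [(np.float64(-0.01), 99), (np.float64(0.0), 63), (np.float64(0.01), 63), (np.float64(0.02), 61), (np.float64(0.03), 63), (np.float64(0.04), 61), (np.float64(0.05), 63), (np.float64(0.06), 61)]
top [(np.float64(-0.01), 112), (np.float64(0.0), 65), (np.float64(0.01), 62)]
time: 21.75
tool_pos: [0.6157, -0.0423, 0.0346]
tool_rot: [[0.917, -0.4, 0.002], [-0.4, -0.917, -0.0], [0.002, -0.0, -1.0]]
ft_force: [-6.6, 1.1, 11.3]
grip_width: -0.002
finger_force: 5.5
```

```bash
python3 -m handwheel '[[[0,0,0],[0,0,-0.004],1],[[0,0,0],[0,0,0],1]]'
python3 -m handwheel '[[[0,0,0],[0,0,0.05],1],[[0,0,0],[0,0,0.15],1],[[0,0,0],[0,0,0.15],1],[[0,0,0],[0,0,0.15],1],[[0,0,0],[0,0,0.15],1]]'
python3 -m handwheel '[[[0,0,0],[-0.12,0.03,0.1],1],[[0,0,0],[-0.12,0.03,0],1],[[0,0,0],[-0.12,0.03,0],1],[[0,0,0],[0,0,0],1],[[0,0,0],[0,0,0],1]]'
sed -i 's/(P\[...,2\]>.056)/(P[...,2]>.05)/;s/<.135/<.1/' leaf.py; python3 leaf.py; python3 - <<'E'
from h import *
im=[]
for k in('side','top'):
    c=cam(k);u,v=map(int,proj(c,(.63,-.04,.05)));im.append(cv2.resize(c['frame'][v-40:v+40,u-50:u+50],None,fx=4,fy=4,interpolation=2))
cv2.imwrite('pics/fin.png',np.hstack(im)[:,:,::-1])
E
```

```text
time: 21.95
tool_pos: [0.6158, -0.0423, 0.0343]
tool_rot: [[0.917, -0.4, 0.002], [-0.4, -0.917, -0.001], [0.002, -0.0, -1.0]]
ft_force: [-9.2, 0.1, 16.7]
grip_width: 0.001
finger_force: 8.5
time: 22.45
tool_pos: [0.6161, -0.0429, 0.2297]
tool_rot: [[0.916, -0.4, 0.003], [-0.4, -0.917, -0.0], [0.003, -0.001, -1.0]]
ft_force: [1.6, -0.3, -0.5]
grip_width: 0.003
finger_force: 0.0
time: 22.95
tool_pos: [0.5079, -0.0158, 0.2582]
tool_rot: [[0.917, -0.4, 0.004], [-0.4, -0.917, -0.001], [0.004, -0.0, -1.0]]
ft_force: [0.9, 0.2, 0.9]
grip_width: 0.002
finger_force: 0.0
tool u,n -0.1123 -0.0261 0.2582
side [(np.float64(-0.01), 59), (np.float64(0.0), 62), (np.float64(0.01), 62), (np.float64(0.02), 62), (np.float64(0.03), 62), (np.float64(0.04), 62), (np.float64(0.05), 63), (np.float64(0.06), 63)]
top [(np.float64(-0.01), 61), (np.float64(0.0), 63), (np.float64(0.01), 64), (np.float64(0.02), 63), (np.float64(0.03), 63), (np.float64(0.04), 63), (np.float64(0.05), 64)]
```

View pics/fin.png

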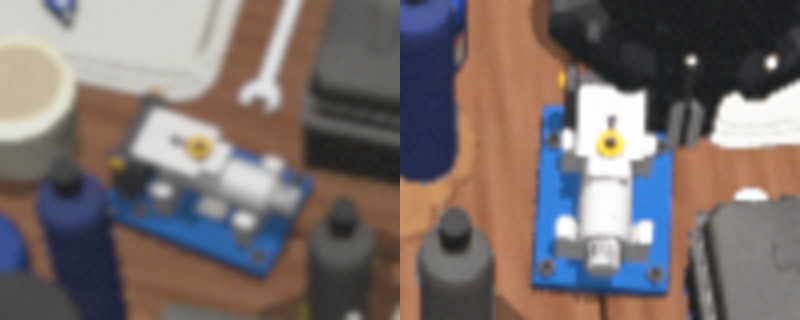

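The leaf lies level: 62–64 mm along its whole length in both views. The spindle is in both vees under it and the robot is clear. Handing in.

```bash
python3 -c "
from rig import manip;print(manip.hand_in())"
```

```text
the job is handed in; nothing more can be done
None
```

The job is handed in; the result was not reported. The spindle was rolled until the keyway faced up (about 0°, read to within a few degrees), laid in both vees with the keyed end to the hinge, and the leaf was pressed down until it measured level, with no contact felt on the listed objects; one slip was the fingertips pressing the bench at about 54 N during the grasp.

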